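Load the circle die into the die-cutting press

ROBOT

A 6-joint arm with a two-finger parallel gripper is mounted at the origin on the work surface. World frame = base frame: x ahead of the robot, y to its left, z up, the work surface at z = 0. Lengths are in mm, angles in degrees, forces in N, time in s.
With the tool pointing down it reaches from about 350 to 850 mm from the base axis. Payload 8.1 kg.
Tool frame: the origin (TCP) lies at the very end of the fingers, on their centre line; the grasp point (between the pads) lies 19 mm behind it; z points along the fingers, y is the direction in which the jaws open and shut (so a half turn about z gives the same grasp; the last joint's range is limited). The gripper opens to 85 mm and grips with 20 to 120 N. Pads are 22 mm wide; open, the fingers measure 114 mm over their backs; the gripper's body (76 mm by 85 mm) begins 54 mm behind the grasp point. The pads swing forward as they close: fully open they stand 13 mm farther back than shut.
Start: joints at [70.852, 7.471, 85.268, -0, 87.261, -4.893], TCP at [147.722, 581.535, 231.292] pointing down, gripper open.
Joint ranges: [-169.43, 169.43], [-51.17, 129.36], [1.28, 143.12], [-76.62, 256.62], [0, 156.53], [-152.29, 152.29]. Speed limits (degrees/s): [136.94, 136.94, 159.86, 180, 180, 180].

INTERFACE

Orientations are given as [roll, pitch, yaw] about the fixed x, y, z axes, in that order (R = Rz(yaw) Ry(pitch) Rx(roll)).
In Python, from bench import r, eyes gives the robot as it stands. The module is installed in compiled form; this text tells all that it offers.
- The arm moves only by the tool play_rows, never from a script. Its argument "deltas" is a list of rows, each a list of 3 entries, a list of its own where there are three numbers: the shift along the tool's x, y, z in m, then the turn, a rotation vector about the tool's x, y, z in rad, then the closure, from 0 (fully open) to 1 (shut). A call has 1 to 8 rows; each row shifts and turns the pose as measured when the row begins, along the tool's axes as they then stand; what a row does not reach is not made up. A row lasts 1/8 s, in which the tool goes at most 62.5 mm and 10.7 degrees, less where a joint would pass 70% of its speed; a pose out of reach is approached as far as the arm can. A call with a gripper value outside its range is refused whole. The fingers move at their own pace and stop on an object; "force" is the grip in N (left out, the last holds). Time passes only in rows, so rows that do not move let the fingers close. It gives the time, the measured TCP pose, the force and the opening at its end, in the units of the state.
- r.sense(): the state, without advancing time (a new reading comes with each control period).
- eyes.snapshot(name): name is "side" or "top"; returns the picture (480x640x3 uint8, red, green, blue); there is no depth.
- eyes.get_calibration(name): a dict with "mtx" (3x3 intrinsics, pixels), "R" (3x3) and "t" (3): a world point X has camera coordinates R X + t. Camera axes: x right, y down, z forward; pixel columns grow to the right and rows downward; lengths in mm; the calibration is good to about 2 mm. A picture is of the moment at which its call begins. get_calibration takes no time and is no camera call.
- r.hand_in(): hands the job in, once; it reports no verdict.
The state is a dict: "time": time; "joint_pos": joint angles; "qd": joint speeds; "joint_efforts": joint torques, N m; "tool_pos": TCP position; "tcp_rot": TCP orientation; "ft_force": force on the tool from outside, world axes, zero at the start; "wrist_torque": the same for the moment, N m; "finger_gap": finger opening in mm.
Only numpy, scipy, OpenCV 4.12 (cv2) and the standard library are available. Lean on these libraries where they do the work, as an engineer would, in place of code of your own. Each camera call takes 0.05 s, during which the arm holds its last target. There are 200 camera calls.

TASK

Load the circle die into the die-cutting press: draw the shuttle tray fully out against the infeed board, push the die across the board and over the tray's bevelled lip so that it drops flat into the pocket, then slide the tray with it fully home under the platen. If the star die is in the way move it aside, but it must stay lying flat on the infeed board. Leave the cup, the carton and the two dropper bottles where they stand.

Things in the scene. Friction and masses are not known exactly. Their poses are not given: they have to be found in the camera images.
- press: Hand die-cutting press, grey, fixed, about 340 mm long, with a C-frame open to the front (-x), a column behind (x from 85 mm), a head 220 mm high and a lever up to 580 mm. Origin at desk level; x points across the tray (roughly away from the robot), y is the direction in which the tray slides home, z up. The tray's lane is x = 0.
- platen (a point): Centre of the steel platen's underside, 80 mm above the desk, at press (0, 222.5 mm). The tray goes home under it. The head above it spans 85 mm to 220 mm of height, from x = -70 mm (front face) back to the column, and 160 mm along y about this point.
- board (a point): Centre of the white infeed board's top face, 36 mm above the desk, at press (-60, -198 mm), axes as the press. Board 330 mm (x) by 354 mm (y), fixed to the press; its +y edge meets the tray's lip when the tray is fully out.
- tray (a joint): Travel of the aluminium shuttle tray: 0 = fully home under the platen, 0.1655 m = fully out, its lip against the infeed board. Slides with about 12 N of friction on stiff runners and stays where it is left; growing values move it along the press's -y.
- tray_pocket (a point): Centre of the tray's pocket floor, 30 mm above the desk, axes as the press; at press (0, 222.5 mm minus the tray's travel). Pocket 138 mm (x) by 108 mm (y). The walls at both x sides and at the +y end are 6 mm thick and reach 52 mm above the desk; the -y side has only the low lip.
- tray_lip (a point): Middle of the lip's top edge on the pocket side, 54 mm along -y from the pocket's centre, 40 mm above the desk. The lip is flat for 4 mm from here along -y, then a bevel 20 mm long falls to 35 mm, just under the board's top. Beside the lip the tray's side walls flare outwards by about 9 mm each side over 22 mm as a lead-in.
- tray_grip (a point): Grip point on the tray's black upright tab, 130 mm in front (-x) of the pocket's centre, 70 mm above the desk. The tab is 12 mm thick (along y), 40 mm wide (along x) and reaches from 35 to 85 mm above the desk; it stands on a flat bracket.
- circle_die: Steel-rule die, plywood block with black foam on top and a round 74 mm cutting outline: 130 mm (its x) by 100 mm (its y) by 20 mm thick, 170 to 330 g, loose, lying on the infeed board with its long side across the lane. Origin at the centre of its underside.
- star_die: The same kind of die with a star outline: 100 by 100 by 20 mm, 130 to 260 g, loose on the infeed board, either ahead of the circle die (between it and the tray) or behind it. Origin at the centre of its underside.
- cup: Clear plastic cup, 90 mm across the rim, 100 mm tall, standing on the desk beyond the infeed board. Origin at the centre of its underside.
- carton: Small white gable-top carton, 64 by 64 mm, 123 mm tall, standing on the desk off the end of the infeed board. Origin at the centre of its underside.
- bottle_a: Dropper bottle, 34 mm across, 85 mm tall, standing on the infeed board's near corner. Origin at the centre of its underside.
- bottle_b: Dropper bottle, 34 mm across, 85 mm tall, standing on the desk in front of the press. Origin at the centre of its underside.
Mind the look-alikes: they are no part of the job. Leave any green look-alike of the circle_die alone. What is shaped like the star_die but green or red is not meant.

How it is judged (in metres and radians):
On the way, in this order (a step that is already met when the one before it is completed fails the run):
1. the tray is fully out against the infeed board (travel over 0.161 m) (value of joint tray above 0.161 m), for 0.2 s.
2. the circle die lies flat on the pocket floor of the tray (z of circle_die in the frame of tray_pocket between -0.004 and 0.002 m and horizontal distance between circle_die and tray_pocket below 0.008 m and angle between circle_die's own z axis and vertical below 0.03 rad), for 0.2 s.
At the end, for the whole second after the job is handed in: Circle die flat in the tray pocket (underside within 2 mm of the floor, centre within 8 mm, level to 0.03 rad), tray home (under 5 mm of travel), star die flat on the infeed board with its centre over it, all at rest; cup, carton and bottles within 20 mm of their places (all of step 2 and value of joint tray below 0.005 m and z of star_die in the frame of board between -0.002 and 0.004 m and angle between star_die's own z axis and vertical below 0.03 rad and x of star_die in the frame of board between -0.165 and 0.165 m and y of star_die in the frame of board between -0.177 and 0.177 m and linear speed of each of circle_die, star_die below 0.02 m/s); the robot touches nothing.
It fails at once if the cup is moved by more than 20 mm or tipped (distance of cup from where it was at the start of the episode above 0.02 m or angle between cup's own z axis and vertical above 0.3 rad).
It fails at once if the carton is moved by more than 20 mm or tipped (distance of carton from where it was at the start of the episode above 0.02 m or angle between carton's own z axis and vertical above 0.3 rad).
It fails at once if the bottle_a is moved by more than 20 mm or tipped (distance of bottle_a from where it was at the start of the episode above 0.02 m or angle between bottle_a's own z axis and vertical above 0.3 rad).
It fails at once if the bottle_b is moved by more than 20 mm or tipped (distance of bottle_b from where it was at the start of the episode above 0.02 m or angle between bottle_b's own z axis and vertical above 0.3 rad).
It also fails if it takes over 72 s, if anything falls off the work surface, if the arm or the gripper's body presses on something with over 40 N, if the wrist force passes 120 N, or if a joint passes its speed limit or range.

## Working session

There is one attempt and no reset: what is moved stays moved. The work goes in short steps, Python scripts to look and compute and a tool call to move; the robot and the scene stay as the last step left them, time stands still between calls to the robot, and variables do not carry over. Pictures are saved under pics/ and viewed, about 8 in all and at most 12, crops included, and the job is handed in when it is done.

Besides the shell and the picture viewer there is one more tool, called after ">>>" as name(argument=value, ...), one argument or row to a line, values as JSON. play_rows: Moves the arm, as the interface text tells. Its arguments: {"type":"object","properties":{"deltas":{"type":"array"},"force":{"type":"number"}},"required":["deltas"]}

```bash
mkdir -p pics; python3 - <<'E'
from bench import r, eyes
import cv2
for n in("side","top"):
    cv2.imwrite(f"pics/{n}0.png",eyes.snapshot(n)[:,:,::-1])
    c=eyes.get_calibration(n);print(n,c)
print(r.sense())
E
```

```text
side {'mtx': array([[603.24106089,   0.        , 310.4293964 ],
       [  0.        , 603.24106089, 247.16158516],
       [  0.        ,   0.        ,   1.        ]]), 'R': array([[ 0.98988418, -0.14175253,  0.00596072],
       [-0.10190321, -0.73958518, -0.66530407],
       [ 0.09871699,  0.65796656, -0.7465487 ]]), 't': array([-488.19726526,  103.68077435, 1318.59152926])}
top {'mtx': array([[585.43502163,   0.        , 325.99634656],
       [  0.        , 585.43502163, 242.62639664],
       [  0.        ,   0.        ,   1.        ]]), 'R': array([[ 0.01300349, -0.99990237,  0.00511548],
       [-0.97712983, -0.01379293, -0.21219577],
       [ 0.21224561, -0.0022392 , -0.97721379]]), 't': array([ -32.05143351,  485.43630172, 1429.89381627])}
{'time': 0.1, 'joint_pos': array([ 7.08498449e+01,  7.51234366e+00,  8.53246850e+01,  1.04692360e-03,
        8.72606411e+01, -4.89273167e+00]), 'qd': array([-0.08739209, -0.08399189, -0.13153635,  0.00993176,  0.08765891,
        0.03691689]), 'joint_efforts': array([ 8.56979314e-04, -5.70950782e+01, -5.01940405e+01, -2.60245597e-04,
        8.16624379e-03, -4.63471480e-06]), 'tool_pos': array([147.57056341, 581.05139486, 230.31726358]), 'tcp_rot': array([-1.79902775e+02, -9.37212778e-03,  1.65742518e+02]), 'ft_force': array([0.16361777, 0.37080257, 0.59177879]), 'wrist_torque': array([ 0.00441457, -0.00513124, -0.02610688]), 'finger_gap': 84.99094894117182}
```

View pics/top0.png

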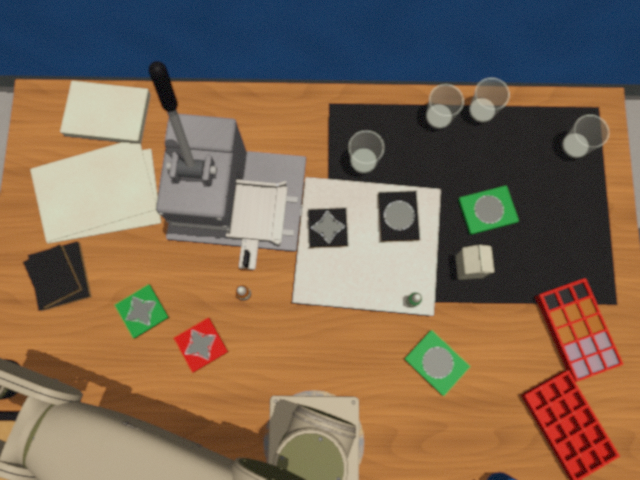

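View pics/side0.png

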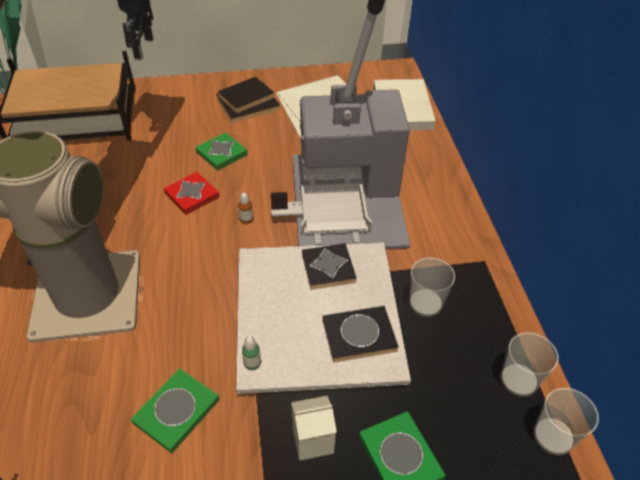

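```bash
cat > h.py <<'E'
from bench import r, eyes
import cv2, numpy as np
np.set_printoptions(precision=1,suppress=True)
def H(n,z):  # plane (x,y,1) -> pixel
    c=eyes.get_calibration(n);P=c["mtx"]@np.c_[c["R"],c["t"]]
    return np.c_[P[:,0],P[:,1],P[:,2]*z+P[:,3]]
def back(n,uv,z): return cv2.perspectiveTransform(np.float64(uv).reshape(-1,1,2),np.linalg.inv(H(n,z)))[:,0]
def rect(n,img,z,x0,x1,y0,y1,s=1):  # rows: x decreasing downwards, cols: y decreasing to the right
    A=np.array([[0,-1/s,x1],[-1/s,0,y1],[0,0,1.]])
    return cv2.warpPerspective(img,H(n,z)@A,(int((y1-y0)*s),int((x1-x0)*s)),flags=cv2.INTER_CUBIC|cv2.WARP_INVERSE_MAP)
E
python3 - <<'E'
from h import *
for n,g in(("top",[(306,179),(440,187),(433,314),(293,304)]),("side",[(384,243),(410,381),(237,389),(238,248)])):
    print(n,back(n,g,36))
t=cv2.imread("pics/top0.png");s=cv2.imread("pics/side0.png")
p=back("top",[(306,179),(433,314)],36)
a=rect("top",t,36,300,720,-320,400,1);b=rect("side",s,56,300,720,-320,400,1)
a=rect("top",t,36,330,690,-310,300,1.3);
cv2.imwrite("pics/r.png",a)
E
```

```text
top [[ 659.3   29.1]
 [ 642.5 -321.8]
 [ 310.8 -295. ]
 [ 331.    55. ]]
side [[ 666.7   28.8]
 [ 637.2 -322.7]
 [ 312.  -294.1]
 [ 336.    58.9]]
```

View pics/r.png

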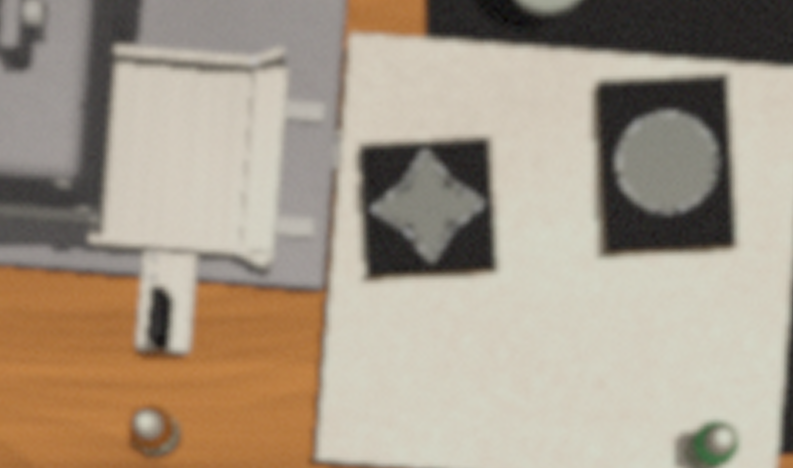

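```bash
cat >> h.py <<'E'
from scipy.optimize import minimize
def fit(img,z,w,h,p0,sign,cams=("top","side"),d=2.5):
    """rectangle w (x) by h (y) at height z; p=(x,y,yaw deg); sign +1 bright inside"""
    G={n:cv2.GaussianBlur(cv2.cvtColor(img[n],cv2.COLOR_BGR2GRAY),(3,3),0).astype(np.float32) for n in cams}
    u=np.linspace(-.45,.45,60)
    def pts(a):
        W,L=w/2+a,h/2+a
        return np.r_[np.c_[u*w,0*u+L],np.c_[u*w,0*u-L],np.c_[0*u+W,u*h],np.c_[0*u-W,u*h]]
    A,B=pts(-d),pts(d)
    def cost(p,cs=cams):
        c,s=np.cos(np.radians(p[2])),np.sin(np.radians(p[2]));R=np.array([[c,-s],[s,c]]);v=0
        for n in cs:
            f=lambda q:cv2.remap(G[n],*[m.astype(np.float32) for m in cv2.perspectiveTransform((q@R.T+p[:2]).reshape(-1,1,2),H(n,z))[:,0].T],cv2.INTER_LINEAR).mean()
            v-=sign*(f(A)-f(B))
        return v
    out=[]
    for cs in ([c] for c in cams):
        out.append(min((minimize(cost,np.add(p0,o),args=(cs,),method="Nelder-Mead",options=dict(initial_simplex=np.add(p0,o)+np.array([[0,0,0],[5,0,0],[0,5,0],[0,0,3]]))) for o in([0,0,0],[3,-3,1],[-3,3,-1],[4,4,-2])),key=lambda m:m.fun))
    return [np.r_[m.x,m.fun] for m in out]
def topress(P,q): # P=(x,y,yaw) of press
    c,s=np.cos(np.radians(P[2])),np.sin(np.radians(P[2]));return (np.asarray(q)[:2]-P[:2])@np.array([[c,-s],[s,c]])
def toworld(P,q):
    c,s=np.cos(np.radians(P[2])),np.sin(np.radians(P[2]));return np.array([[c,-s],[s,c]])@np.asarray(q)+P[:2]
E
python3 - <<'E'
from h import *
I={n:cv2.imread(f"pics/{n}0.png") for n in("top","side")}
b=fit(I,36,330,354,[487,-133,-3.5],1);print("board",b)
m=np.mean(b,0)[:3];P=np.r_[toworld(np.r_[m[:2],m[2]],[60,198]),m[2]];print("press",P)
for n,w,g in(("star",100,[(327,227)]),("circle",130,[(399,215)])):
    g=back("top",g,56)[0];f=fit(I,56,w,100,[g[0],g[1],0],-1)
    print(n,f,topress(P,np.mean(f,0)))
# tray tab top & side views
print("tab", topress(P,back("top",[(246,257)],85)[0]),topress(P,back("side",[(279,201)],85)[0]))
print("bottles",toworld(P,[0,0]),back("side",[(246,213),(252,362)],10),back("top",[(243,293)],85),back("top",[(415,298)],110))
print("cup",back("side",[(428,300)],0),"carton",back("side",[(318,450)],0))
big=cv2.resize(I["top"][150:330,150:330],None,fx=3,fy=3,interpolation=cv2.INTER_CUBIC)
cv2.imwrite("pics/c.png",big)
E
```

```text
board [array([ 487.7, -133.3,   -4.6,  -66.9]), array([ 488.2, -132.1,   -4.5,  -60.3])]
press [563.5  59.9  -4.6]Traceback (most recent call last):
  File "<stdin>", line 6, in <module>
  File "h.py", line 28, in fit
    out.append(min((minimize(cost,np.add(p0,o),args=(cs,),method="Nelder-Mead",options=dict(initial_simplex=np.add(p0,o)+np.array([[0,0,0],[5,0,0],[0,5,0],[0,0,3]]))) for o in([0,0,0],[3,-3,1],[-3,3,-1],[4,4,-2])),key=lambda m:m.fun))
               ~~~^^^^^^^^^^^^^^^^^^^^^^^^^^^^^^^^^^^^^^^^^^^^^^^^^^^^^^^^^^^^^^^^^^^^^^^^^^^^^^^^^^^^^^^^^^^^^^^^^^^^^^^^^^^^^^^^^^^^^^^^^^^^^^^^^^^^^^^^^^^^^^^^^^^^^^^^^^^^^^^^^^^^^^^^^^^^^^^^^^^^^^^^^^^^^^^^^^^^^^^^^^^^^^^^^^^^^^^
  File "h.py", line 28, in <genexpr>
    out.append(min((minimize(cost,np.add(p0,o),args=(cs,),method="Nelder-Mead",options=dict(initial_simplex=np.add(p0,o)+np.array([[0,0,0],[5,0,0],[0,5,0],[0,0,3]]))) for o in([0,0,0],[3,-3,1],[-3,3,-1],[4,4,-2])),key=lambda m:m.fun))
                    ~~~~~~~~^^^^^^^^^^^^^^^^^^^^^^^^^^^^^^^^^^^^^^^^^^^^^^^^^^^^^^^^^^^^^^^^^^^^^^^^^^^^^^^^^^^^^^^^^^^^^^^^^^^^^^^^^^^^^^^^^^^^^^^^^^^^^^^^^^^^^^^^^^
    res = _minimize_neldermead(fun, x0, args, callback, bounds=bounds,
                               **options)
    fxr = func(xr)
    fx = function(np.copy(x), *(wrapper_args + args))
  File "h.py", line 24, in cost
    v-=sign*(f(A)-f(B))
             ~^^^
  File "h.py", line 23, in <lambda>
    f=lambda q:cv2.remap(G[n],*[m.astype(np.float32) for m in cv2.perspectiveTransform((q@R.T+p[:2]).reshape(-1,1,2),H(n,z))[:,0].T],cv2.INTER_LINEAR).mean()
                                                                                                                     ~^^^^^
  File "h.py", line 5, in H
    c=eyes.get_calibration(n);P=c["mtx"]@np.c_[c["R"],c["t"]]
ValueError: time passes only in moves, steps and waits
```

```bash
sed -i 's/^def H/CAL={n:eyes.get_calibration(n) for n in("top","side")}\ndef H/; s/c=eyes.get_calibration(n);P=/c=CAL[n];P=/' h.py
python3 - <<'E'
from h import *
I={n:cv2.imread(f"pics/{n}0.png") for n in("top","side")}
b=fit(I,36,330,354,[487,-133,-3.5],1);print("board",b)
m=np.mean(b,0)[:3];P=np.r_[toworld(np.r_[m[:2],m[2]],[60,198]),m[2]];print("press",P)
for n,w,g in(("star",100,[(327,227)]),("circle",130,[(399,215)])):
    g=back("top",g,56)[0];f=fit(I,56,w,100,[g[0],g[1],0],-1)
    print(n,f,topress(P,np.mean(f,0)))
print("tab", topress(P,back("top",[(246,257)],85)[0]),topress(P,back("side",[(279,201)],85)[0]))
print("bottles",toworld(P,[0,0]),back("side",[(246,213),(252,362)],10),back("top",[(243,293)],85),back("top",[(415,298)],110))
print("cup",back("side",[(428,300)],0),"carton",back("side",[(318,450)],0))
a=cv2.resize(I["top"][150:320,160:320],None,fx=3,fy=3,interpolation=cv2.INTER_CUBIC)
b=cv2.resize(I["side"][140:260,230:380],None,fx=2.6,fy=2.6,interpolation=cv2.INTER_CUBIC)
o=np.zeros((510,800,3),np.uint8);o[:,:480]=a[:510];o[:b.shape[0],480:480+b.shape[1]]=b[:,:320];cv2.imwrite("pics/c.png",o)
E
```

```text
board [array([ 487.7, -133.3,   -4.6,  -66.9]), array([ 488.2, -132.1,   -4.5,  -60.3])]
press [563.5  59.9  -4.6]
star [array([524.8, -28.1,   3.3, -81.7]), array([526.6, -30.5,   2.7, -68.5])] [-30.6 -91.9]
circle [array([ 557.7, -208.1,    2.9,  -82.8]), array([ 559.4, -211. ,    3. ,  -83.2])] [  16.5 -269. ]
tab [-132.2  100.8] [-129.7   77.5]
bottles [563.5  59.9] [[ 361.8  194.3]
 [ 343.8 -224.4]] [[350.8 174.4]] [[ 341.2 -239.2]]
cup [[ 735.2 -116.8]] carton [[ 447.4 -416.4]]
```

View pics/c.png

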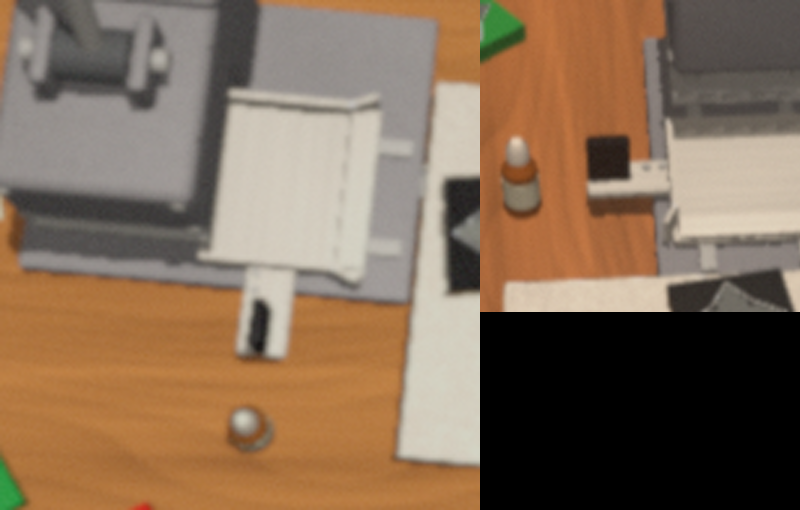

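```bash
python3 - <<'E'
from h import *
P=np.array([563.5,59.9,-4.55])
q=lambda n,u,v,z:(topress(P,back(n,[(u,v)],z)[0]))
print("tab top edge side cam",q("side",279.2,192.7,85),"top cam center z85/70",q("top",246.3,258.7,85),q("top",246.3,258.7,70))
for v in (190,211.7,225): print("lip top",q("top",160+(353-(v-190)*.25)/3,v,40))
print("side lip inner edge", q("side",230+(740-480)/2.6,140+236/2.6,38))
print("bottle b",q("side",245.4,215,0),q("top",242.3,290,85))
print(toworld(P,[-130,100]),toworld(P,[-130,57]))
E
```

```text
tab top edge side cam [-128.5  105.5] top cam center z85/70 [-136.3   99.5] [-133.7  101.8]
lip top [59.8 47.1]
lip top [ 1.2 45.3]
lip top [-34.2  44.2]
side lip inner edge [-14.7  20.5]
bottle b [-213.9  121.1] [-214.    99.8]
[441.8 169.9] [438.4 127. ]
```

```bash
cat > go.py <<'E'
# usage: go.py step closure  x y z yaw [x y z yaw ...]   (world mm, or press coords: set below)
import sys,json
from h import *
from scipy.spatial.transform import Rotation as Ro
P=np.array([563.5,59.9,-4.55])
a=[float(v) for v in sys.argv[1:]];step,cl=a[:2];T=np.array(a[2:]).reshape(-1,4)  # x,y press; z; yaw relative to press
s=r.sense();p=s["tool_pos"];R=Ro.from_euler("xyz",s["tcp_rot"],degrees=True)
print("now press",topress(P,p),p[2],"rot",s["tcp_rot"],"gap",s["finger_gap"],"f",s["ft_force"],"t",s["time"])
rows=[]
for t in T:
    g=np.r_[toworld(P,t[:2]),t[2]];Rg=Ro.from_euler("xyz",[180,0,t[3]+P[2]],degrees=True)
    rv=(R.inv()*Rg).as_rotvec();n=int(max(1,np.ceil(np.linalg.norm(g-p)/step),np.ceil(np.degrees(np.linalg.norm(rv))/9)))
    for i in range(n):
        d=R.inv().apply((g-p)/n);w=rv/n
        rows.append([[round(v/1000,4) for v in d],[round(v,3) for v in w],cl]);R=R*Ro.from_rotvec(w)
    p=g
print(len(rows));[print(json.dumps(rows[i:i+8])) for i in range(0,len(rows),8)]
E
python3 go.py 50 0 -130 100 180 180 -130 100 51 180
```

```text
now press [-456.   486.5] 230.31726358477002 rot [-179.9   -0.   165.7] gap 84.99094894117182 f [0.2 0.4 0.6] t 0.1
14
[[[-0.0351, -0.0296, 0.0046], [-0.0, -0.0, -0.015], 0.0], [[-0.0347, -0.0302, 0.0046], [-0.0, -0.0, -0.015], 0.0], [[-0.0342, -0.0307, 0.0046], [-0.0, -0.0, -0.015], 0.0], [[-0.0337, -0.0312, 0.0046], [-0.0, -0.0, -0.015], 0.0], [[-0.0332, -0.0317, 0.0046], [-0.0, -0.0, -0.015], 0.0], [[-0.0327, -0.0322, 0.0046], [-0.0, -0.0, -0.015], 0.0], [[-0.0322, -0.0328, 0.0046], [-0.0, -0.0, -0.015], 0.0], [[-0.0317, -0.0332, 0.0046], [-0.0, -0.0, -0.015], 0.0]]
[[[-0.0312, -0.0337, 0.0046], [-0.0, -0.0, -0.015], 0.0], [[-0.0307, -0.0342, 0.0046], [-0.0, -0.0, -0.015], 0.0], [[-0.0302, -0.0347, 0.0046], [-0.0, -0.0, -0.015], 0.0], [[-0.0, -0.0, 0.043], [0.0, -0.0, -0.0], 0.0], [[-0.0, -0.0, 0.043], [0.0, -0.0, -0.0], 0.0], [[-0.0, -0.0, 0.043], [0.0, -0.0, -0.0], 0.0]]
```

>>> play_rows(
  deltas=[
    [[-0.035, -0.03, 0.004], [0, 0, -0.015], 0],
    [[-0.035, -0.03, 0.004], [0, 0, -0.015], 0],
    [[-0.034, -0.031, 0.004], [0, 0, -0.015], 0],
    [[-0.034, -0.031, 0.004], [0, 0, -0.015], 0],
    [[-0.033, -0.032, 0.004], [0, 0, -0.015], 0],
    [[-0.033, -0.032, 0.004], [0, 0, -0.015], 0],
    [[-0.032, -0.033, 0.004], [0, 0, -0.015], 0],
    [[-0.032, -0.033, 0.004], [0, 0, -0.015], 0],
  ],
)

```text
time: 1.1
tool_pos: [364.8, 273.6, 194.2]
tcp_rot: [-179.7, -0.2, 173.2]
ft_force: [-0.3, 1.1, 0.2]
finger_gap: 85.3
```

```bash
python3 go.py 50 0 -130 100 170 180 -130 100 170 180
```

```text
now press [-215.   197.3] 194.20521833761856 rot [-179.7   -0.2  173.2] gap 85.28213962727347 f [-0.3  1.1  0.2] t 1.1
4
[[[-0.0296, -0.0312, 0.0082], [-0.002, -0.001, -0.013], 0.0], [[-0.0292, -0.0316, 0.0081], [-0.002, -0.001, -0.013], 0.0], [[-0.0288, -0.032, 0.0081], [-0.002, -0.001, -0.013], 0.0], [[0.0, 0.0, 0.0], [0.0, 0.0, -0.0], 0.0]]
```

Tracking is close to ideal. Approach above the tab.

>>> play_rows(
  deltas=[
    [[-0.03, -0.031, 0.008], [-0.002, -0.001, -0.013], 0],
    [[-0.03, -0.032, 0.008], [-0.002, -0.001, -0.013], 0],
    [[-0.03, -0.033, 0.008], [-0.002, -0.001, -0.013], 0],
    [[0, 0, 0], [0, 0, 0], 0],
  ],
)

```text
time: 1.6
tool_pos: [446.4, 162.0, 168.2]
tcp_rot: [-180.0, -0.1, 175.3]
ft_force: [0.1, 0.8, -0.2]
finger_gap: 85.6
```

```bash
python3 go.py 40 0 -130 100 120 180 -130 100 51 180
```

```text
now press [-124.8   92.5] 168.18574186444658 rot [-180.    -0.1  175.3] gap 85.566074908977 f [ 0.1  0.8 -0.2] t 1.6
4
[[[0.0026, 0.0038, 0.0241], [-0.0, -0.001, -0.001], 0.0], [[0.0026, 0.0038, 0.0241], [-0.0, -0.001, -0.001], 0.0], [[0.0, -0.0, 0.0345], [0.0, 0.0, -0.0], 0.0], [[0.0, -0.0, 0.0345], [0.0, 0.0, -0.0], 0.0]]
```

>>> play_rows(
  deltas=[
    [[0.0026, 0.0038, 0.024], [0, 0, 0], 0],
    [[0.0026, 0.0038, 0.024], [0, 0, 0], 0],
    [[0, 0, 0.034], [0, 0, 0], 0],
    [[0, 0, 0.034], [0, 0, 0], 0],
    [[0, 0, 0], [0, 0, 0], 1],
    [[0, 0, 0], [0, 0, 0], 1],
    [[0, 0, 0], [0, 0, 0], 1],
    [[0, 0, 0], [0, 0, 0], 1],
  ],
  force=50,
)

```text
time: 2.6
tool_pos: [441.6, 174.8, 53.8]
tcp_rot: [179.8, 0.1, 175.3]
ft_force: [0.1, 7.9, 1.3]
finger_gap: 12.4
```

```bash
python3 go.py 10 1 -130 57 51 180
```

```text
now press [-130.6  104.9] 53.782624789923794 rot [179.8   0.1 175.3] gap 12.363387406522957 f [0.1 7.9 1.3] t 2.6
5
[[[-0.0002, -0.0096, 0.0005], [0.001, 0.0, -0.001], 1.0], [[-0.0001, -0.0096, 0.0005], [0.001, 0.0, -0.001], 1.0], [[-0.0001, -0.0096, 0.0005], [0.001, 0.0, -0.001], 1.0], [[-0.0001, -0.0096, 0.0005], [0.001, 0.0, -0.001], 1.0], [[-0.0001, -0.0096, 0.0006], [0.001, 0.0, -0.001], 1.0]]
```

>>> play_rows(
  deltas=[
    [[0, -0.01, 0], [0, 0, 0], 1],
    [[0, -0.01, 0], [0, 0, 0], 1],
    [[0, -0.01, 0], [0, 0, 0], 1],
    [[0, -0.008, 0], [0, 0, 0], 1],
    [[0, -0.005, 0], [0, 0, 0], 1],
    [[0, -0.004, 0], [0, 0, 0], 1],
  ],
)

```text
time: 3.35
tool_pos: [438.6, 136.3, 54.0]
tcp_rot: [178.8, 0.4, 175.4]
ft_force: [3.3, 12.2, -9.1]
finger_gap: 11.3
```

```bash
python3 go.py 10 1 -130 57 51 180
```

```text
now press [-130.6   66.3] 53.99073130166908 rot [178.8   0.4 175.4] gap 11.269670605732008 f [ 3.3 12.2 -9.1] t 3.35
1
[[[-0.0006, -0.0093, 0.0028], [0.021, 0.006, -0.001], 1.0]]
```

>>> play_rows(
  deltas=[
    [[0, -0.005, 0], [0.01, 0, 0], 1],
    [[0, -0.004, 0], [0, 0, 0], 1],
    [[0, -0.004, 0], [0, 0, 0], 1],
    [[0, -0.004, 0], [0, 0, 0], 1],
  ],
)

```text
time: 3.85
tool_pos: [438.0, 129.0, 54.0]
tcp_rot: [178.3, 0.5, 175.4]
ft_force: [7.2, 32.2, -14.2]
finger_gap: 11.1
```

```bash
python3 go.py 10 1 -130 57 51 180
```

```text
now press [-130.5   59. ] 54.03389786234346 rot [178.3   0.5 175.4] gap 11.075303242966708 f [  7.2  32.2 -14.2] t 3.85
1
[[[-0.0005, -0.0021, 0.003], [0.03, 0.009, -0.001], 1.0]]
```

>>> play_rows(
  deltas=[
    [[0, -0.005, 0], [0, 0, 0], 1],
    [[0, -0.005, 0], [0, 0, 0], 1],
    [[0, 0, 0], [0, 0, 0], 1],
  ],
)

```text
time: 4.22
tool_pos: [438.1, 129.8, 54.1]
tcp_rot: [177.2, 0.7, 175.5]
ft_force: [3.0, -8.8, -4.1]
finger_gap: 11.1
```

```bash
python3 go.py 40 0 -130 59 51 180 -130 59 110 180 20 60 130 180
```

```text
now press [-130.5   59.8] 54.083410323317125 rot [177.2   0.7 175.5] gap 11.083799426230232 f [ 3.  -8.8 -4.1] t 4.225
7
[[[-0.0005, -0.0009, 0.003], [0.049, 0.013, 0.001], 0.0], [[-0.0, 0.0, -0.0295], [0.0, 0.0, -0.0], 0.0], [[-0.0, 0.0, -0.0295], [0.0, 0.0, -0.0], 0.0], [[-0.0375, 0.0003, -0.005], [-0.0, 0.0, -0.0], 0.0], [[-0.0375, 0.0003, -0.005], [-0.0, 0.0, -0.0], 0.0], [[-0.0375, 0.0003, -0.005], [-0.0, 0.0, -0.0], 0.0], [[-0.0375, 0.0003, -0.005], [-0.0, 0.0, -0.0], 0.0]]
```

>>> play_rows(
  deltas=[
    [[0, 0, 0], [0.02, 0, 0], 0],
    [[0, 0, 0], [0.02, 0.01, 0], 0],
    [[0, 0, 0], [0, 0, 0], 0],
    [[0, 0, -0.035], [0, 0, 0], 0],
    [[0, 0, -0.035], [0, 0, 0], 0],
  ],
)

```text
time: 4.85
tool_pos: [436.7, 129.0, 124.4]
tcp_rot: [179.7, -0.1, 175.5]
ft_force: [1.1, 0.1, -0.2]
finger_gap: 85.4
```

```bash
cat > look.py <<'E'
import sys;from h import *
P=np.array([563.5,59.9,-4.55]);k=sys.argv[1]
I={n:eyes.snapshot(n)[:,:,::-1].copy() for n in("top","side")}
[cv2.imwrite(f"pics/{n}{k}.png",I[n]) for n in I]
for a in sys.argv[2:]:
    n,w,z,x,y,yaw=a.split(",");g=toworld(P,[float(x),float(y)])
    for f in fit(I,float(z),float(w),100,[*g,float(yaw)+P[2]],-1): print(n,topress(P,f),f[2]-P[2],f[3])
E
python3 look.py 1; python3 go.py 45 0.3 -130 59 125 180 50 -92 125 180 50 -92 42 180
```

```text
now press [-128.9   59.6] 127.96769395896467 rot [179.6   0.3 175.5] gap 85.35714765741119 f [-0.4 -0.2  0.9] t 4.95
9
[[[0.0011, -0.0006, 0.003], [0.007, 0.006, 0.001], 0.3], [[-0.03, -0.0252, -0.0], [-0.0, 0.0, -0.0], 0.3], [[-0.03, -0.0252, -0.0], [-0.0, 0.0, -0.0], 0.3], [[-0.03, -0.0252, -0.0], [-0.0, 0.0, -0.0], 0.3], [[-0.03, -0.0252, -0.0], [-0.0, 0.0, -0.0], 0.3], [[-0.03, -0.0252, -0.0], [-0.0, 0.0, -0.0], 0.3], [[-0.03, -0.0252, -0.0], [-0.0, 0.0, -0.0], 0.3], [[0.0, -0.0, 0.0415], [-0.0, 0.0, -0.0], 0.3]]
[[[0.0, -0.0, 0.0415], [-0.0, 0.0, -0.0], 0.3]]
```

View pics/side1.png

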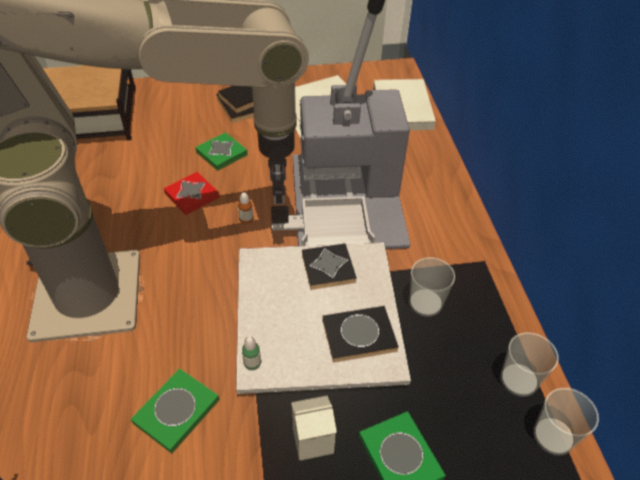

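>>> play_rows(
  deltas=[
    [[-0.03, -0.025, 0], [0, 0, 0], 0.3],
    [[-0.03, -0.025, 0], [0, 0, 0], 0.3],
    [[-0.03, -0.025, 0], [0, 0, 0], 0.3],
    [[-0.03, -0.025, 0], [0, 0, 0], 0.3],
    [[-0.03, -0.025, 0], [0, 0, 0], 0.3],
    [[-0.03, -0.025, 0], [0, 0, 0], 0.3],
    [[0, 0, 0], [0, 0, 0], 0.3],
  ],
)

```text
time: 5.82
tool_pos: [612.3, -39.5, 124.6]
tcp_rot: [179.6, 0.3, 175.5]
ft_force: [-0.5, 0.8, 0.1]
finger_gap: 59.7
```

```bash
python3 go.py 45 0.3 52 -92 125 180 52 -92 42 180
```

```text
now press [ 56.5 -95.2] 124.56867714843823 rot [179.6   0.3 175.5] gap 59.69716584067551 f [-0.5  0.8  0.1] t 5.825
3
[[[0.0045, 0.0032, -0.0004], [0.008, 0.005, 0.002], 0.3], [[-0.0, -0.0, 0.0415], [-0.0, -0.0, -0.0], 0.3], [[-0.0, -0.0, 0.0415], [-0.0, -0.0, -0.0], 0.3]]
```

>>> play_rows(
  deltas=[
    [[0.004, 0.003, 0], [0.008, 0.005, 0.002], 0.3],
    [[0, 0, 0.042], [0, 0, 0], 0.3],
    [[0, 0, 0.038], [0, 0, 0], 0.3],
    [[0, 0, 0.004], [0, 0, 0], 0.3],
    [[0, 0, 0.0], [0, 0, 0], 0.3],
  ],
)

```text
time: 6.45
tool_pos: [606.2, -32.3, 39.6]
tcp_rot: [-180.0, -0.1, 175.6]
ft_force: [-0.5, 1.0, 0.6]
finger_gap: 59.8
```

```bash
python3 look.py 2; python3 go.py 12 0.3 50 -92 37 180 -87 -92 37 180
python3 - <<'E'
import cv2,numpy as np
a=cv2.imread("pics/side2.png")[190:390,220:430];b=cv2.imread("pics/top2.png")[160:320,280:450]
cv2.imwrite("pics/c2.png",np.hstack([cv2.resize(a,(420,400),interpolation=2),cv2.resize(b,(380,400),interpolation=2)]))
E
```

```text
now press [ 50.5 -88.7] 40.191204211298434 rot [-180.     0.   175.5] gap 59.989137432169784 f [-0.7 -0.   0.6] t 6.55
13
[[[0.0005, -0.0033, 0.0032], [-0.001, 0.0, 0.002], 0.3], [[0.0114, -0.0, 0.0], [-0.0, -0.0, -0.0], 0.3], [[0.0114, -0.0, 0.0], [-0.0, -0.0, -0.0], 0.3], [[0.0114, -0.0, 0.0], [-0.0, -0.0, -0.0], 0.3], [[0.0114, -0.0, 0.0], [-0.0, -0.0, -0.0], 0.3], [[0.0114, -0.0, 0.0], [-0.0, -0.0, -0.0], 0.3], [[0.0114, -0.0, 0.0], [-0.0, -0.0, -0.0], 0.3], [[0.0114, -0.0, 0.0], [-0.0, -0.0, -0.0], 0.3]]
[[[0.0114, -0.0, 0.0], [-0.0, -0.0, -0.0], 0.3], [[0.0114, -0.0, 0.0], [-0.0, -0.0, -0.0], 0.3], [[0.0114, -0.0, 0.0], [-0.0, -0.0, -0.0], 0.3], [[0.0114, -0.0, 0.0], [-0.0, -0.0, -0.0], 0.3], [[0.0114, -0.0, 0.0], [-0.0, -0.0, -0.0], 0.3]]
```

View pics/c2.png

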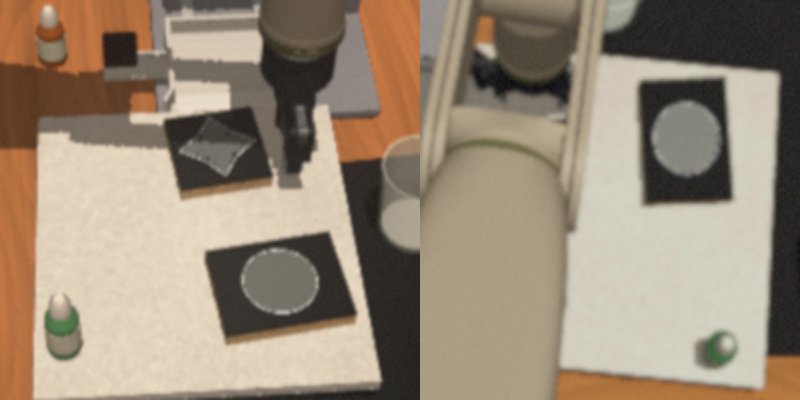

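>>> play_rows(
  deltas=[
    [[0.004, -0.003, 0.004], [0, 0, 0], 0.3],
    [[0.011, 0, 0], [0, 0, 0], 0.3],
    [[0.011, 0, 0], [0, 0, 0], 0.3],
    [[0.011, 0, 0], [0, 0, 0], 0.3],
    [[0.011, 0, 0], [0, 0, 0], 0.3],
    [[0.011, 0, 0], [0, 0, 0], 0.3],
    [[0.011, 0, 0], [0, 0, 0], 0.3],
    [[0.011, 0, 0], [0, 0, 0], 0.3],
  ],
)

```text
time: 7.55
tool_pos: [523.2, -29.6, 39.5]
tcp_rot: [-179.9, 0.4, 175.5]
ft_force: [1.8, 0.0, 0.1]
finger_gap: 59.6
```

```bash
python3 go.py 12 0.3 -86 -92 37 180
```

```text
now press [-33.1 -92.4] 39.49364619986604 rot [-179.9    0.4  175.5] gap 59.609990831611356 f [1.8 0.  0.1] t 7.55
5
[[[0.0106, 0.0001, 0.0004], [-0.0, 0.001, 0.0], 0.3], [[0.0106, 0.0001, 0.0004], [-0.0, 0.001, 0.0], 0.3], [[0.0106, 0.0001, 0.0005], [-0.0, 0.001, 0.0], 0.3], [[0.0106, 0.0001, 0.0005], [-0.0, 0.001, 0.0], 0.3], [[0.0106, 0.0001, 0.0005], [-0.0, 0.001, 0.0], 0.3]]
```

>>> play_rows(
  deltas=[
    [[0.011, 0, 0.001], [0, 0, 0], 0.3],
    [[0.011, 0, 0.001], [0, 0, 0], 0.3],
    [[0.011, 0, 0], [0, 0, 0], 0.3],
    [[0.011, 0, 0], [0, 0, 0], 0.3],
    [[0.008, 0, 0], [0, 0, 0], 0.3],
    [[0.004, 0, 0], [0, 0, 0], 0.3],
    [[-0.02, 0, 0], [0, 0, 0], 0.3],
    [[0, 0, -0.05], [0, 0, 0], 0.3],
  ],
)

```text
time: 8.55
tool_pos: [478.0, -25.6, 82.5]
tcp_rot: [-180.0, -0.2, 175.5]
ft_force: [0.7, -0.3, -0.4]
finger_gap: 59.5
```

```bash
python3 look.py 3 star,100,56,-145,-92,0 circle,130,56,16,-269,7; python3 go.py 45 0.3  112 -265 110 180 112 -265 37 180
```

```text
star [-155.1  -84.4] -2.1893361207205535 -35.719154357910156
star [-152.7  -88.1] -0.19401809873704057 -55.595767974853516
circle [  15.5 -267.6] 7.66139230726982 -83.75379943847656
circle [  17.3 -270.3] 7.507970909528595 -85.93773651123047
now press [-71.7 -92.5] 91.44151593293067 rot [-179.9    0.7  175.5] gap 59.97110875045924 f [0.1 1.1 0.8] t 8.65
8
[[[-0.0306, -0.0288, -0.0026], [-0.0, 0.002, 0.0], 0.3], [[-0.0306, -0.0288, -0.0027], [-0.0, 0.002, 0.0], 0.3], [[-0.0306, -0.0288, -0.0028], [-0.0, 0.002, 0.0], 0.3], [[-0.0306, -0.0288, -0.0029], [-0.0, 0.002, 0.0], 0.3], [[-0.0306, -0.0288, -0.0029], [-0.0, 0.002, 0.0], 0.3], [[-0.0306, -0.0288, -0.003], [-0.0, 0.002, 0.0], 0.3], [[0.0, -0.0, 0.0365], [-0.0, 0.0, 0.0], 0.3], [[0.0, -0.0, 0.0365], [-0.0, 0.0, 0.0], 0.3]]
```

View pics/side3.png

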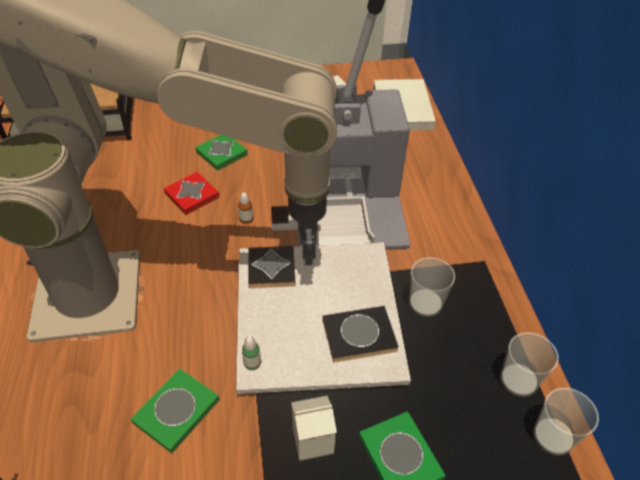

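>>> play_rows(
  deltas=[
    [[-0.03, -0.029, -0.004], [0, 0, 0], 0.3],
    [[-0.03, -0.029, -0.004], [0, 0, 0], 0.3],
    [[-0.03, -0.029, -0.004], [0, 0, 0], 0.3],
    [[-0.03, -0.029, -0.003], [0, 0, 0], 0.3],
    [[-0.03, -0.029, -0.003], [0, 0, 0], 0.3],
    [[-0.026, -0.029, -0.003], [0, 0, 0], 0.3],
    [[0, 0, 0], [0, 0, 0], 0.3],
  ],
)

```text
time: 9.52
tool_pos: [643.4, -216.6, 106.2]
tcp_rot: [179.9, -0.3, 175.6]
ft_force: [-0.1, 0.7, 0.2]
finger_gap: 59.3
```

```bash
python3 go.py 45 0.3  108 -267 110 180 108 -267 37 180
```

```text
now press [ 101.6 -269.3] 106.16657586588627 rot [179.9  -0.3 175.6] gap 59.26323802387225 f [-0.1  0.7  0.2] t 9.525
3
[[[-0.0064, 0.0023, -0.0039], [0.003, -0.004, 0.003], 0.3], [[0.0, -0.0, 0.0365], [-0.0, 0.0, 0.0], 0.3], [[0.0, -0.0, 0.0365], [-0.0, 0.0, 0.0], 0.3]]
```

>>> play_rows(
  deltas=[
    [[-0.006, 0.001, 0], [0.003, -0.004, 0.003], 0.3],
    [[0, 0, 0.035], [0, 0, 0], 0.3],
    [[0, 0, 0.033], [0, 0, 0], 0.3],
    [[0, 0, 0], [0, 0, 0], 0.3],
  ],
)

```text
time: 10.02
tool_pos: [647.1, -212.0, 34.7]
tcp_rot: [179.9, -0.3, 175.6]
ft_force: [-0.9, 0.1, 0.0]
finger_gap: 59.8
```

```bash
python3 go.py 8 0.3  108 -268 37 180 77 -268 37 180
```

```text
now press [ 104.9 -264.4] 34.710625817029 rot [179.9  -0.3 175.6] gap 59.75267691054486 f [-0.9  0.1  0. ] t 10.025
5
[[[-0.0031, -0.0036, -0.0023], [0.001, -0.005, 0.002], 0.3], [[0.0077, 0.0, -0.0], [-0.0, 0.0, 0.0], 0.3], [[0.0077, 0.0, -0.0], [-0.0, 0.0, 0.0], 0.3], [[0.0077, 0.0, -0.0], [-0.0, 0.0, 0.0], 0.3], [[0.0077, 0.0, -0.0], [-0.0, 0.0, 0.0], 0.3]]
```

>>> play_rows(
  deltas=[
    [[0, -0.004, -0.003], [0, -0.005, 0], 0.3],
    [[0.006, 0, 0], [0, 0, 0], 0.3],
    [[0.006, 0, 0], [0, 0, 0], 0.3],
    [[0.006, 0, 0], [0, 0, 0], 0.3],
    [[0.005, 0, 0], [0, 0, 0], 0.3],
    [[0.004, 0, 0], [0, 0, 0], 0.3],
  ],
)

```text
time: 10.78
tool_pos: [621.2, -214.6, 44.3]
tcp_rot: [-179.9, 0.5, 175.6]
ft_force: [1.8, -0.4, -1.1]
finger_gap: 59.9
```

```bash
python3 look.py 4 circle,130,56,3,-269,1;python3 go.py 8 0.3  77 -268 37 180
```

```text
circle [   0.4 -269.9] 5.940240436411308 -5.0069427490234375
circle [   1.  -266.8] 1.0368354912375919 -63.66340637207031
now press [  79.1 -269. ] 44.10043338405247 rot [-179.9    0.5  175.6] gap 59.932438111061295 f [-0.3 -0.3 -0.4] t 10.875
1
[[[0.0022, 0.001, 0.0071], [-0.001, 0.008, 0.003], 0.3]]
```

>>> play_rows(
  deltas=[
    [[-0.02, 0, 0], [0, 0, 0], 0.3],
    [[0, 0, -0.045], [0, 0, 0], 0.3],
    [[0, 0, -0.04], [0, 0, 0], 0.3],
    [[0, 0, 0], [0, 0, 0], 0.3],
  ],
)

```text
time: 11.38
tool_pos: [639.1, -215.0, 128.4]
tcp_rot: [179.9, 0.1, 175.6]
ft_force: [-0.1, 0.6, 0.5]
finger_gap: 59.7
```

```bash
python3 go.py 45 0.3  0 -346 130 90
```

```text
now press [  97.2 -268.1] 128.3727612696324 rot [179.9   0.1 175.6] gap 59.73383712165758 f [-0.1  0.6  0.5] t 11.375
11
[[[0.0088, -0.0071, -0.0002], [0.0, 0.0, 0.143], 0.3], [[0.0078, -0.0083, -0.0002], [0.0, 0.0, 0.143], 0.3], [[0.0065, -0.0093, -0.0002], [0.0, 0.0, 0.143], 0.3], [[0.0051, -0.0101, -0.0002], [0.0, 0.0, 0.143], 0.3], [[0.0036, -0.0107, -0.0002], [0.0, 0.0, 0.143], 0.3], [[0.002, -0.0111, -0.0002], [0.0, 0.0, 0.143], 0.3], [[0.0004, -0.0113, -0.0002], [0.0, 0.0, 0.143], 0.3], [[-0.0012, -0.0113, -0.0002], [0.0, 0.0, 0.143], 0.3]]
[[[-0.0028, -0.011, -0.0002], [0.0, 0.0, 0.143], 0.3], [[-0.0043, -0.0105, -0.0002], [0.0, 0.0, 0.143], 0.3], [[-0.0058, -0.0098, -0.0001], [0.0, 0.0, 0.143], 0.3]]
```

>>> play_rows(
  deltas=[
    [[0.009, -0.007, 0], [0, 0, 0.143], 0.3],
    [[0.008, -0.008, 0], [0, 0, 0.143], 0.3],
    [[0.006, -0.009, 0], [0, 0, 0.143], 0.3],
    [[0.005, -0.01, 0], [0, 0, 0.143], 0.3],
    [[0.004, -0.011, 0], [0, 0, 0.143], 0.3],
    [[0.002, -0.011, 0], [0, 0, 0.143], 0.3],
    [[0, -0.011, 0], [0, 0, 0.143], 0.3],
    [[-0.001, -0.011, 0], [0, 0, 0.143], 0.3],
  ],
)

```text
time: 12.38
tool_pos: [557.6, -262.1, 118.4]
tcp_rot: [-179.5, -0.6, 108.0]
ft_force: [-0.4, 0.2, 0.7]
finger_gap: 59.7
```

>>> play_rows(
  deltas=[
    [[-0.003, -0.011, 0], [0, 0, 0.143], 0.3],
    [[-0.004, -0.011, 0], [0, 0, 0.143], 0.3],
    [[-0.006, -0.01, 0], [0, 0, 0.143], 0.3],
    [[0, 0, 0], [0, 0, 0], 0.3],
  ],
)

```text
time: 12.88
tool_pos: [523.8, -279.4, 113.2]
tcp_rot: [-178.9, -0.6, 82.6]
ft_force: [-0.2, 1.4, 0.5]
finger_gap: 59.6
```

```bash
python3 look.py 5 circle,130,56,0,-269,1;python3 go.py 45 0.3  0 -346 130 90 0 -346 38 90
```

```text
circle [  -0.3 -265.5] 1.1482613766421075 -35.240516662597656
circle [  -1.2 -267.5] 3.4650376931346973 -38.74946975708008
now press [ -12.  -340.9] 113.45054190889003 rot [-178.9   -0.6   82.8] gap 59.71808792559176 f [-0.1 -0.1  0.3] t 12.975
4
[[[-0.0044, 0.0119, -0.0168], [-0.019, -0.011, -0.047], 0.3], [[-0.0, -0.0, 0.0307], [0.0, -0.0, 0.0], 0.3], [[-0.0, -0.0, 0.0307], [0.0, -0.0, 0.0], 0.3], [[-0.0, -0.0, 0.0307], [0.0, -0.0, 0.0], 0.3]]
```

View pics/top5.png

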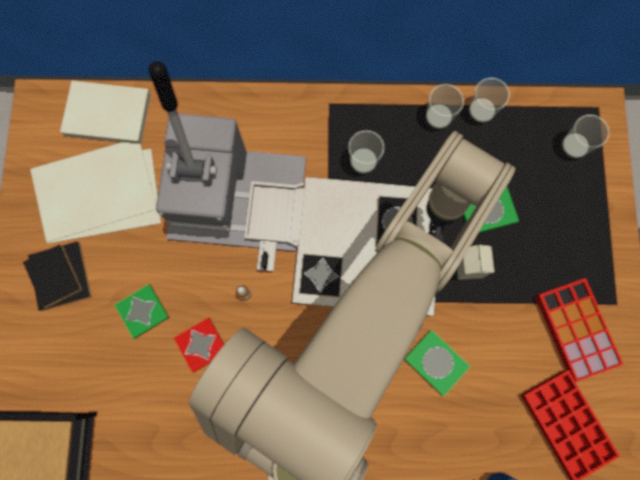

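>>> play_rows(
  deltas=[
    [[-0.004, 0.012, 0], [-0.019, -0.011, -0.047], 0.3],
    [[0, 0, 0.025], [0, 0, 0], 0.3],
    [[0, 0, 0.025], [0, 0, 0], 0.3],
    [[0, 0, 0.02], [0, 0, 0], 0.3],
    [[0, 0, 0], [0, 0, 0], 0.3],
  ],
)

```text
time: 13.6
tool_pos: [538.6, -282.9, 40.8]
tcp_rot: [179.9, 0.0, 86.4]
ft_force: [0.3, 0.0, -0.2]
finger_gap: 59.6
```

```bash
python3 go.py 45 0.3  0 -346 38 90 0 -300 38 90
```

```text
now press [   2.4 -343.7] 40.769215035324976 rot [179.9   0.   86.4] gap 59.60889032397761 f [ 0.3  0.  -0.2] t 13.6
3
[[[-0.0022, -0.0024, 0.0028], [0.002, 0.0, 0.017], 0.3], [[0.023, 0.0, 0.0], [0.0, -0.0, -0.0], 0.3], [[0.023, 0.0, 0.0], [0.0, -0.0, -0.0], 0.3]]
```

>>> play_rows(
  deltas=[
    [[0, -0.002, 0.002], [0, 0, 0.017], 0.3],
    [[0.012, 0, 0], [0, 0, 0], 0.3],
    [[0.012, 0, 0], [0, 0, 0], 0.3],
    [[0.012, 0, 0], [0, 0, 0], 0.3],
    [[0.012, 0, 0], [0, 0, 0], 0.3],
    [[0.012, 0, 0], [0, 0, 0], 0.3],
    [[0.012, 0, 0], [0, 0, 0], 0.3],
    [[0.012, 0, 0], [0, 0, 0], 0.3],
  ],
)

```text
time: 14.6
tool_pos: [545.7, -194.6, 42.0]
tcp_rot: [179.6, 0.2, 85.4]
ft_force: [-0.0, -2.0, 0.1]
finger_gap: 59.9
```

```bash
python3 look.py 6 circle,130,56,0,-205,0;python3 go.py 12 0.3  0 -150 40 90
```

```text
circle [   1.3 -195.5] -0.9161331894422808 -19.169456481933594
circle [   2.5 -195.1] -0.07013753425864877 -46.855342864990234
now press [   2.4 -254.3] 41.8896442122145 rot [179.6   0.1  85.5] gap 59.653137238305284 f [ 0.1  0.4 -0.3] t 14.7
9
[[[0.0116, -0.0003, 0.0002], [0.001, 0.0, 0.0], 0.3], [[0.0116, -0.0003, 0.0002], [0.001, 0.0, 0.0], 0.3], [[0.0116, -0.0003, 0.0002], [0.001, 0.0, 0.0], 0.3], [[0.0116, -0.0003, 0.0002], [0.001, 0.0, 0.0], 0.3], [[0.0116, -0.0003, 0.0002], [0.001, 0.0, 0.0], 0.3], [[0.0116, -0.0003, 0.0002], [0.001, 0.0, 0.0], 0.3], [[0.0116, -0.0003, 0.0002], [0.001, 0.0, 0.0], 0.3], [[0.0116, -0.0003, 0.0002], [0.001, 0.0, 0.0], 0.3]]
[[[0.0116, -0.0003, 0.0002], [0.001, 0.0, 0.0], 0.3]]
```

>>> play_rows(
  deltas=[
    [[0.012, 0, 0], [0, 0, 0], 0.3],
    [[0.012, 0, 0], [0, 0, 0], 0.3],
    [[0.012, 0, 0], [0, 0, 0], 0.3],
    [[0.012, 0, 0], [0, 0, 0], 0.3],
    [[0.012, 0, 0], [0, 0, 0], 0.3],
    [[0.012, 0, 0], [0, 0, 0], 0.3],
    [[0.012, 0, 0], [0, 0, 0], 0.3],
    [[0.01, 0, 0], [0, 0, 0], 0.3],
  ],
)

```text
time: 15.7
tool_pos: [553.8, -94.9, 42.1]
tcp_rot: [179.6, 0.2, 85.4]
ft_force: [0.6, -1.7, 0.5]
finger_gap: 59.7
```

```bash
python3 look.py 7 circle,130,56,0,-105,0;python3 go.py 10 0.3  0 -60 42 90
```

```text
circle [  4.7 -97.5] 3.2134089496883123 -8.207809448242188
circle [  2.9 -95.2] 0.0604699463594196 -42.1766471862793
now press [   2.5 -154.5] 41.953444351308306 rot [179.6   0.1  85.5] gap 60.0740508972672 f [-0.5 -0.4  1. ] t 15.8
10
[[[0.0094, -0.0002, -0.0], [0.001, 0.0, 0.0], 0.3], [[0.0094, -0.0002, -0.0], [0.001, 0.0, 0.0], 0.3], [[0.0094, -0.0002, -0.0], [0.001, 0.0, 0.0], 0.3], [[0.0094, -0.0002, -0.0], [0.001, 0.0, 0.0], 0.3], [[0.0094, -0.0002, -0.0], [0.001, 0.0, 0.0], 0.3], [[0.0094, -0.0002, -0.0], [0.001, 0.0, 0.0], 0.3], [[0.0094, -0.0002, -0.0], [0.001, 0.0, 0.0], 0.3], [[0.0094, -0.0003, -0.0], [0.001, 0.0, 0.0], 0.3]]
[[[0.0094, -0.0003, -0.0], [0.001, 0.0, 0.0], 0.3], [[0.0094, -0.0003, -0.0], [0.001, 0.0, 0.0], 0.3]]
```

>>> play_rows(
  deltas=[
    [[0.009, -0.0004, 0], [0, 0, 0], 0.3],
    [[0.009, -0.0004, 0], [0, 0, 0], 0.3],
    [[0.009, -0.0004, 0], [0, 0, 0], 0.3],
    [[0.009, -0.0004, 0], [0, 0, 0], 0.3],
    [[0.009, 0, 0], [0, 0, 0], 0.3],
    [[0.009, 0, 0], [0, 0, 0], 0.3],
    [[0.009, 0, 0], [0, 0, 0], 0.3],
    [[0.009, 0, 0], [0, 0, 0], 0.3],
  ],
)

```text
time: 16.8
tool_pos: [558.2, -18.9, 41.9]
tcp_rot: [179.6, 0.2, 85.4]
ft_force: [0.3, -3.7, 1.3]
finger_gap: 59.9
```

```bash
python3 look.py 8; python3 go.py 10 0.3  0 -30 44 90
python3 -c "
import cv2
cv2.imwrite('pics/c8.png',cv2.resize(cv2.imread('pics/side8.png')[150:330,220:430],None,fx=3,fy=3,interpolation=2))"
```

```text
now press [  0.8 -78.3] 41.807330293266155 rot [179.6   0.2  85.5] gap 59.84882087090947 f [ 0.1 -0.7  0.2] t 16.9
5
[[[0.0097, -0.0002, -0.0005], [0.001, 0.001, 0.0], 0.3], [[0.0097, -0.0002, -0.0005], [0.001, 0.001, 0.0], 0.3], [[0.0097, -0.0002, -0.0005], [0.001, 0.001, 0.0], 0.3], [[0.0097, -0.0002, -0.0005], [0.001, 0.001, 0.0], 0.3], [[0.0097, -0.0002, -0.0004], [0.001, 0.001, 0.0], 0.3]]
```

View pics/c8.png

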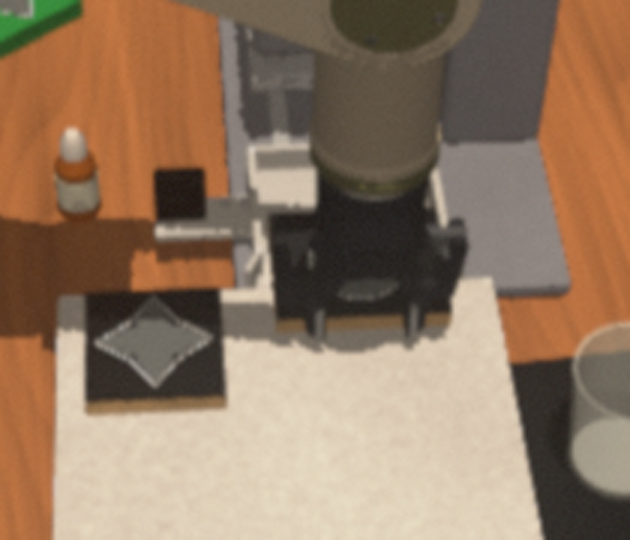

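>>> play_rows(
  deltas=[
    [[0.009, 0, 0], [0, 0, 0], 0.3],
    [[0.009, 0, 0], [0, 0, 0], 0.3],
    [[0.009, 0, 0], [0, 0, 0], 0.3],
    [[0.009, 0, 0], [0, 0, 0], 0.3],
    [[0.009, 0, 0], [0, 0, 0], 0.3],
    [[0.007, 0, 0], [0, 0, 0], 0.3],
  ],
)

```text
time: 17.65
tool_pos: [563.6, 35.0, 43.0]
tcp_rot: [179.5, 0.3, 85.4]
ft_force: [0.1, -1.7, -0.6]
finger_gap: 59.6
```

```bash
python3 go.py 5 0.3  0 -4 43 90
```

```text
now press [  2.  -24.8] 43.00442028830866 rot [179.5   0.3  85.4] gap 59.63085321617928 f [ 0.1 -1.7 -0.6] t 17.65
5
[[[0.0042, -0.0004, -0.0], [0.002, 0.001, -0.0], 0.3], [[0.0042, -0.0004, -0.0], [0.002, 0.001, -0.0], 0.3], [[0.0042, -0.0004, -0.0], [0.002, 0.001, -0.0], 0.3], [[0.0042, -0.0004, -0.0], [0.002, 0.001, -0.0], 0.3], [[0.0042, -0.0004, -0.0], [0.002, 0.001, -0.0], 0.3]]
```

>>> play_rows(
  deltas=[
    [[0.005, 0, 0], [0, 0, 0], 0.3],
    [[0.004, 0, 0], [0, 0, 0], 0.3],
    [[0.004, 0, 0], [0, 0, 0], 0.3],
    [[0.004, 0, 0], [0, 0, 0], 0.3],
  ],
)

```text
time: 18.15
tool_pos: [563.8, 54.1, 41.6]
tcp_rot: [179.6, 0.3, 85.5]
ft_force: [0.1, -0.4, 0.0]
finger_gap: 59.5
```

```bash
python3 go.py 5 0.3  0 -4 43 90;python3 look.py 9
python3 -c "
import cv2
cv2.imwrite('pics/c9.png',cv2.resize(cv2.imread('pics/side9.png')[130:310,250:430],None,fx=3,fy=3,interpolation=2))"
```

```text
now press [ 0.7 -5.8] 41.593354684242726 rot [179.6   0.3  85.5] gap 59.5434209136907 f [ 0.1 -0.4  0. ] t 18.15
1
[[[0.0018, -0.0007, -0.0014], [0.007, 0.005, 0.0], 0.3]]
```

View pics/c9.png

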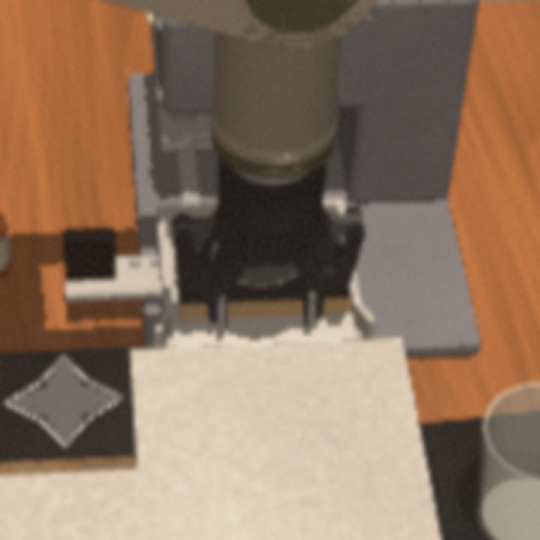

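>>> play_rows(
  deltas=[
    [[-0.02, 0, 0], [0, 0, 0], 0.3],
    [[-0.005, 0, -0.045], [0, 0, 0], 0.3],
    [[0, 0, -0.045], [0, 0, 0], 0.3],
    [[0, 0, 0], [0, 0, 0], 0.3],
  ],
)

```text
time: 18.75
tool_pos: [560.6, 25.5, 133.9]
tcp_rot: [179.7, 0.3, 85.4]
ft_force: [0.5, -0.7, -0.1]
finger_gap: 60.0
```

```bash
python3 go.py 45 0  -130 57 140 180
```

```text
now press [ -0.1 -34.5] 133.9314088057872 rot [179.7   0.3  85.4] gap 59.95272510879146 f [ 0.5 -0.7 -0.1] t 18.75
11
[[[0.0083, -0.0118, -0.0007], [0.0, 0.001, -0.143], 0.0], [[0.0099, -0.0105, -0.0007], [0.0, 0.001, -0.143], 0.0], [[0.0113, -0.009, -0.0006], [0.0, 0.001, -0.143], 0.0], [[0.0125, -0.0073, -0.0006], [0.0, 0.001, -0.143], 0.0], [[0.0134, -0.0054, -0.0006], [0.0, 0.001, -0.143], 0.0], [[0.014, -0.0035, -0.0006], [0.0, 0.001, -0.143], 0.0], [[0.0144, -0.0014, -0.0006], [0.0, 0.001, -0.143], 0.0], [[0.0144, 0.0006, -0.0006], [0.0, 0.001, -0.143], 0.0]]
[[[0.0142, 0.0027, -0.0006], [0.0, 0.001, -0.143], 0.0], [[0.0137, 0.0047, -0.0006], [0.0, 0.001, -0.143], 0.0], [[0.0129, 0.0066, -0.0006], [0.0, 0.001, -0.143], 0.0]]
```

>>> play_rows(
  deltas=[
    [[0.008, -0.012, -0.001], [0, 0, -0.143], 0],
    [[0.01, -0.0105, -0.001], [0, 0, -0.143], 0],
    [[0.011, -0.009, -0.001], [0, 0, -0.143], 0],
    [[0.0125, -0.007, -0.001], [0, 0, -0.143], 0],
    [[0.0135, -0.005, -0.001], [0, 0, -0.143], 0],
    [[0.014, -0.0035, -0.001], [0, 0, -0.143], 0],
    [[0.0145, -0.0015, -0.001], [0, 0, -0.143], 0],
    [[0.0145, 0.0005, -0.001], [0, 0, -0.143], 0],
  ],
)

```text
time: 19.75
tool_pos: [465.9, 91.6, 135.5]
tcp_rot: [-179.6, 0.2, 152.7]
ft_force: [-0.2, 1.4, -0.2]
finger_gap: 85.3
```

>>> play_rows(
  deltas=[
    [[0.014, 0.003, -0.001], [0, 0, -0.143], 0],
    [[0.0135, 0.005, -0.001], [0, 0, -0.143], 0],
    [[0.013, 0.0065, -0.001], [0, 0, -0.143], 0],
    [[0, 0, 0], [0, 0, 0], 0],
  ],
)

```text
time: 20.25
tool_pos: [429.1, 116.4, 135.0]
tcp_rot: [-179.6, -0.2, 178.0]
ft_force: [-0.8, -0.2, 0.0]
finger_gap: 85.5
```

```bash
python3 look.py 10 c50,130,50,0,57,0 c58,130,58,0,57,0 star,100,56,-153,-88,0;python3 go.py 45 0  -130 59 120 180 -130 59 52 180
python3 - <<'E'
import cv2,numpy as np
a=cv2.imread("pics/side10.png")[140:290,230:380];b=cv2.imread("pics/top10.png")[150:290,220:370]
cv2.imwrite("pics/c10.png",np.hstack([cv2.resize(a,(400,400),interpolation=2),cv2.resize(b,(400,373),interpolation=2)[:400]if 0 else cv2.copyMakeBorder(cv2.resize(b,(400,373),interpolation=2),0,27,0,0,0)]))
E
```

```text
c50 [ 1.9 55.1] 0.0948690667156713 -38.17662811279297
c50 [ 2.  60.3] -0.11413397141327764 -61.010887145996094
c58 [-0.6 54.2] -0.03427756613219746 -38.391693115234375
c58 [ 1.1 52.6] 0.23298783126997336 -63.2340087890625
star [-154.7  -85.4] -0.06526032972261131 -84.48418426513672
star [-152.7  -87.4] 0.28026563137350013 -67.8767318725586
now press [-137.7   45.4] 135.26420310923154 rot [-179.5   -0.2  177.8] gap 85.4904283173056 f [ 0.5 -0.3 -0.6] t 20.35
3
[[[-0.0083, 0.0134, 0.0151], [-0.008, -0.003, 0.042], 0.0], [[-0.0, -0.0, 0.034], [0.0, -0.0, -0.0], 0.0], [[-0.0, -0.0, 0.034], [0.0, -0.0, -0.0], 0.0]]
```

View pics/c10.png

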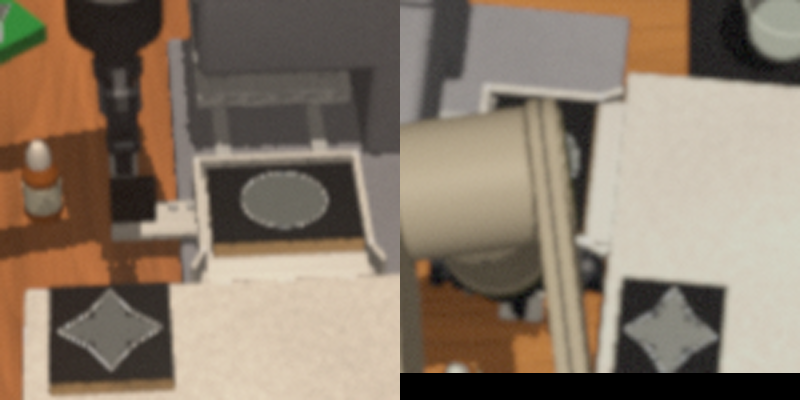

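```bash
cat > tilt.py <<'E'
import sys
from h import *
P=np.array([563.5,59.9,-4.55])
def tilt(img,w,p0,d=2.):
    G=cv2.GaussianBlur(cv2.cvtColor(img,cv2.COLOR_BGR2GRAY),(3,3),0).astype(np.float32);u=np.linspace(-.45,.45,80);c=CAL["side"]
    def pts(a):
        W,L=w/2+a,50+a
        return [np.c_[u*w,0*u+L],np.c_[u*w,0*u-L],np.c_[0*u+W,u*100],np.c_[0*u-W,u*100]]
    def f(q,p):
        X=np.array([toworld(P,p[:2]+[v[0],v[1]*np.cos(p[3])]) for v in q]);Z=p[2]+q[:,1]*np.sin(p[3])
        uv=cv2.projectPoints(np.c_[X,Z],cv2.Rodrigues(c["R"])[0],c["t"],c["mtx"],None)[0].astype(np.float32)
        return cv2.remap(G,uv[:,0,0].copy(),uv[:,0,1].copy(),cv2.INTER_LINEAR).mean()
    A,B=pts(-d),pts(d)
    def cost(p): return sum(f(a,p)-f(b,p) for a,b in zip(A,B))
    for z,t in((50,0),(55,-.1),(60,0)):
        best=min((minimize(lambda q:cost(np.array([q[0],q[1],z,t])),[p0[0]+o,p0[1]+e],method="Nelder-Mead",options=dict(maxiter=60)) for o in(0,3) for e in(-4,0,4)),key=lambda m:m.fun)
        print("z",z,"tilt",t,best.x,best.fun)
tilt(cv2.imread(sys.argv[1]),130,[1,57])
E
python3 tilt.py pics/side10.png; python3 -c "
from h import *
g=cv2.cvtColor(cv2.imread('pics/side10.png'),cv2.COLOR_BGR2GRAY)
for u in (315,325,335,345,355): print(u,g[194:250,u])"
```

```text
z 50 tilt 0 [ 2.1 60.5] -200.33480834960938
z 55 tilt -0.1 [ 1.4 53.5] -190.8874053955078
z 60 tilt 0 [ 0.9 50.7] -210.368896484375
315 [125 155 168 176 179 166 128 100  81  51  40  41  44  42  41  41  42  40
  41  43  43  39  45  44  44  42  43  43  44  38  46  46  44  45  42  47
  55  87 112 121 124 135 167 198 210 214 214 213 212 215 215 214 210 204
 202 202]
325 [ 76 101 130 158 173 155 116  95  71  49  45  51  82 110 117 108 104 105
 104 102 104 104 105 105 106 106 113 116  97  63  47  42  46  45  41  48
  68  99 118 124 128 150 185 204 212 213 212 213 216 215 209 202 203 205
 206 205]
335 [100 126 143 165 170 145 112  91  58  57  91 112 110 105 106 103 103 104
 105 104 104 105 104 105 105 106 106 104 106 105 104  96  65  48  46  55
  88 117 123 128 134 163 196 211 212 212 212 212 216 216 217 212 206 202
 201 202]
345 [101 127 153 173 163 119  92  72  52  42  47  70  98 112 108 106 106 104
 104 106 105 105 105 102 105 104 106 107 110 103  69  48  45  47  48  66
  96 118 126 129 145 176 201 211 211 212 211 210 213 205 198 202 204 202
 201 200]
355 [104 132 160 173 152 114  92  65  46  43  46  39  41  42  42  40  42  44
  45  39  44  45  42  42  43  41  44  49  43  47  44  46  45  42  52  74
 106 123 125 133 160 194 208 208 210 208 210 212 213 208 203 202 201 203
 203 204]
```

```bash
python3 go.py 45 1  -60 -110 150 180
```

```text
now press [-137.7   45.4] 135.26420310923154 rot [-179.5   -0.2  177.8] gap 85.4904283173056 f [ 0.5 -0.3 -0.6] t 20.35
4
[[[-0.0178, -0.0396, -0.0034], [-0.002, -0.001, 0.01], 1.0], [[-0.0182, -0.0395, -0.0035], [-0.002, -0.001, 0.01], 1.0], [[-0.0186, -0.0393, -0.0036], [-0.002, -0.001, 0.01], 1.0], [[-0.019, -0.039, -0.0036], [-0.002, -0.001, 0.01], 1.0]]
```

>>> play_rows(
  deltas=[
    [[-0.018, -0.04, -0.0035], [0, 0, 0.01], 1],
    [[-0.018, -0.04, -0.0035], [0, 0, 0.01], 1],
    [[-0.018, -0.04, -0.0035], [0, 0, 0.01], 1],
    [[-0.018, -0.04, -0.0035], [0, 0, 0.01], 1],
    [[0, 0, 0], [0, 0, 0], 1],
  ],
)

```text
time: 20.98
tool_pos: [496.0, -55.8, 149.9]
tcp_rot: [-179.5, -0.1, 174.6]
ft_force: [-0.7, 0.5, -0.0]
finger_gap: 0.1
```

```bash
python3 look.py 11 c50,130,50,0,57,0 c55,130,55,0,57,0 c60,130,60,0,57,0;python3 go.py 45 1 0 -45 110 180
```

```text
c50 [ 0.8 54.1] 0.7627836482957364 -69.58348846435547
c50 [ 2.1 61.3] -0.6518906757975236 -44.960811614990234
c55 [-0.7 53.5] 0.6328429513228855 -69.6755599975586
c55 [ 1.1 55.9] -0.13538800185598188 -46.64204025268555
c60 [-2.1 53.1] 0.568297123451099 -69.539306640625
c60 [ 0.4 51.2] -0.08444291370970536 -48.197998046875
now press [ -59.5 -118.1] 149.20959478417666 rot [-179.6   -0.2  174.8] gap -0.028847131138269602 f [-0.6  1.5 -0.8] t 21.075
3
[[[-0.0196, 0.0247, 0.0128], [-0.002, -0.001, -0.004], 1.0], [[-0.0197, 0.0246, 0.0129], [-0.002, -0.001, -0.004], 1.0], [[-0.0197, 0.0245, 0.013], [-0.002, -0.001, -0.004], 1.0]]
```

>>> play_rows(
  deltas=[
    [[-0.02, 0.025, 0.013], [0, 0, -0.004], 1],
    [[-0.02, 0.024, 0.013], [0, 0, -0.004], 1],
    [[-0.02, 0.024, 0.013], [0, 0, -0.004], 1],
    [[0, 0, 0.03], [0, 0, 0], 1],
    [[0, 0, 0.025], [0, 0, 0], 1],
    [[0, 0, 0], [0, 0, 0], 1],
  ],
)

```text
time: 21.82
tool_pos: [560.2, 22.6, 50.8]
tcp_rot: [-179.7, -0.3, 175.5]
ft_force: [-0.3, 0.5, 0.0]
finger_gap: 0.3
```

```bash
python3 go.py 5 1 0 -35 45 180 0 -6 45 180
```

```text
now press [ -0.3 -37.4] 50.825218888792975 rot [-179.7   -0.3  175.5] gap 0.2532877059881627 f [-0.3  0.5  0. ] t 21.825
8
[[[-0.0002, 0.0012, 0.0029], [-0.003, -0.003, 0.001], 1.0], [[-0.0002, 0.0012, 0.0029], [-0.003, -0.003, 0.001], 1.0], [[0.0, 0.0048, 0.0], [0.0, 0.0, 0.0], 1.0], [[0.0, 0.0048, 0.0], [0.0, 0.0, 0.0], 1.0], [[0.0, 0.0048, 0.0], [0.0, 0.0, 0.0], 1.0], [[0.0, 0.0048, 0.0], [0.0, 0.0, 0.0], 1.0], [[0.0, 0.0048, 0.0], [0.0, 0.0, 0.0], 1.0], [[0.0, 0.0048, 0.0], [0.0, 0.0, 0.0], 1.0]]
```

>>> play_rows(
  deltas=[
    [[0, 0, 0.006], [0, 0, 0], 1],
    [[0, 0.005, 0], [0, 0, 0], 1],
    [[0, 0.005, 0], [0, 0, 0], 1],
    [[0, 0.005, 0], [0, 0, 0], 1],
    [[0, 0.004, 0], [0, 0, 0], 1],
    [[0, 0.004, 0], [0, 0, 0], 1],
    [[0, 0.003, 0], [0, 0, 0], 1],
  ],
)

```text
time: 22.7
tool_pos: [564.7, 51.1, 48.7]
tcp_rot: [-179.7, 0.0, 175.5]
ft_force: [-0.2, 0.7, -0.2]
finger_gap: 0.4
```

```bash
python3 go.py 5 1 0 -6 45 180; python3 look.py 12; python3 tilt.py pics/side12.png
```

```text
now press [ 1.9 -8.7] 48.74651890854138 rot [-179.7    0.   175.5] gap 0.37028908161486856 f [-0.2  0.7 -0.2] t 22.7
1
[[[0.0019, 0.0027, 0.0037], [-0.005, 0.001, 0.001], 1.0]]
z 50 tilt 0 [ 2.2 58.2] -158.8648223876953
z 55 tilt -0.1 [ 1.5 51.4] -166.5832977294922
z 60 tilt 0 [ 1.  48.6] -167.49472045898438
```

>>> play_rows(
  deltas=[
    [[0, 0.002, 0.003], [0, 0, 0], 1],
    [[0, 0.003, 0], [0, 0, 0], 1],
    [[0, 0.002, 0], [0, 0, 0], 1],
  ],
)

```text
time: 23.18
tool_pos: [565.0, 58.2, 45.1]
tcp_rot: [-179.7, -0.0, 175.5]
ft_force: [1.0, 0.0, 0.0]
finger_gap: -0.0
```

```bash
python3 go.py 5 1 0 -2 45 180; python3 look.py 13; python3 tilt.py pics/side13.png
```

```text
now press [ 1.7 -1.6] 45.13028195118275 rot [-179.7   -0.   175.5] gap -0.017834463888013997 f [1. 0. 0.] t 23.175
1
[[[0.0017, -0.0004, 0.0001], [-0.006, -0.0, 0.0], 1.0]]
z 50 tilt 0 [ 2.  52.2] -167.78050231933594
z 55 tilt -0.1 [ 1.4 41.1] -164.46714782714844
z 60 tilt 0 [ 0.9 42.7] -178.77313232421875
```

>>> play_rows(
  deltas=[
    [[0, -0.015, 0], [0, 0, 0], 1],
    [[0, -0.01, -0.045], [0, 0, 0], 1],
    [[0.02, -0.03, -0.045], [0, 0, 0], 1],
    [[0.03, -0.045, 0], [0, 0, 0], 1],
    [[0.01, -0.02, 0], [0, 0, 0], 1],
    [[0, 0, 0], [0, 0, 0], 1],
  ],
)

```text
time: 24.02
tool_pos: [493.5, -64.5, 139.5]
tcp_rot: [-179.5, 0.1, 175.5]
ft_force: [0.2, 0.2, 0.4]
finger_gap: 0.5
```

```bash
python3 look.py 14 c50,130,50,0,57,0 c55,130,55,0,57,0 c60,130,60,0,57,0;python3 go.py 45 1 0 -45 110 180
python3 - <<'E'
import cv2,numpy as np
a=cv2.imread("pics/side14.png")[150:280,270:400];b=cv2.imread("pics/top14.png")[170:290,230:350]
cv2.imwrite("pics/c14.png",np.hstack([cv2.resize(x,(400,400),interpolation=2) for x in(a,b)]))
E
```

```text
c50 [ 0.1 54. ] 0.46469396189551926 -69.74504852294922
c50 [ 2.6 49.9] -0.06345118789920434 -36.17599868774414
c55 [-1.4 53.6] 0.31838904368234555 -70.0269775390625
c55 [ 1.7 45.6] -0.1307537441256903 -37.5761604309082
c60 [-2.5 53. ] 0.29079198994851563 -70.10519409179688
c60 [ 0.6 40.6] 0.0913707898610685 -39.041015625
now press [ -59.6 -128. ] 139.0214748752789 rot [-179.5    0.   175.6] gap -0.1421521325813318 f [ 0.  -0.1 -0.2] t 24.125
3
[[[-0.0199, 0.0277, 0.0095], [-0.003, 0.0, 0.001], 1.0], [[-0.0199, 0.0277, 0.0095], [-0.003, 0.0, 0.001], 1.0], [[-0.0199, 0.0277, 0.0096], [-0.003, 0.0, 0.001], 1.0]]
```

View pics/c14.png

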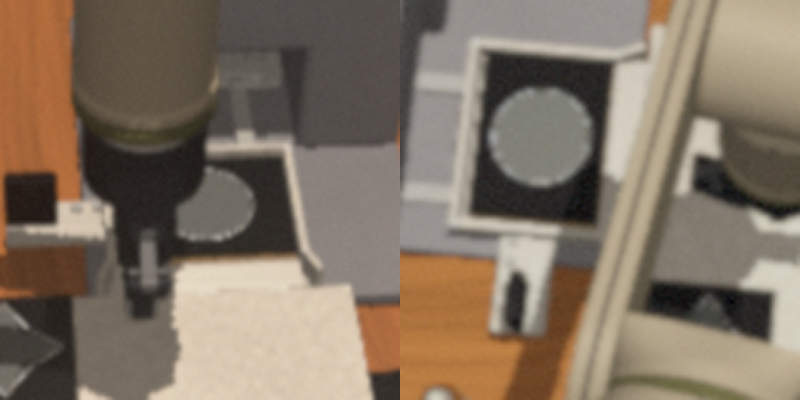

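```bash
python3 - <<'E'
from h import *
P=np.array([563.5,59.9,-4.55]);c=CAL["side"]
pr=lambda x,y,z:cv2.projectPoints(np.r_[toworld(P,[x,y]),z].reshape(1,3),cv2.Rodrigues(c["R"])[0],c["t"],c["mtx"],None)[0].ravel()
for x in(40,55):
  for y0 in (53.5,):
    for z in(50,60): print(x,z,"rear",pr(x,y0-50,z),"front",pr(x,y0+50,z))
for k in (10,14):
  g=cv2.cvtColor(cv2.imread(f'pics/side{k}.png'),cv2.COLOR_BGR2GRAY)
  for u in(352,360): print(k,u,g[194:246,u])
E
```

```text
40 50 rear [354.6 231.6] front [350.  201.2]
40 60 rear [354.9 228.6] front [350.2 198.2]
55 50 rear [361.1 231.3] front [356.2 201. ]
55 60 rear [361.4 228.3] front [356.5 198. ]
10 352 [144 157 172 178 157 123  96  66  45  42  41  42  42  39  38  43  56  75
  92 105 119 119 105  93  82  64  49  45  47  43  46  47  47  45  50  75
 108 124 127 131 151 180 202 209 209 210 210 212 213 210 203 203]
10 360 [127 143 164 171 147 119  92  61  43  43  44  43  39  40  40  44  41  42
  45  41  45  39  44  45  43  47  44  43  44  43  43  44  45  43  50  74
 106 121 127 138 165 195 207 209 211 208 209 211 212 212 205 201]
14 352 [147 159 175 181 159 126  95  67  47  43  40  41  39  39  43  40  42  51
  66  74  76  81  88  91  87  80  68  54  47  45  43  45  45  42  44  44
  44  47  67 104 148 188 207 213 212 211 213 216 217 212 208 204]
14 360 [128 144 166 173 150 120  97  64  45  44  43  45  43  43  45  42  41  45
  44  40  40  41  43  45  42  43  44  41  45  44  42  43  44  46  46  44
  44  52  77 118 162 196 210 211 213 211 212 214 216 215 208 203]
```

```bash
python3 go.py 45 0 -130 59 125 180 
```

```text
now press [ -59.6 -128. ] 139.0214748752789 rot [-179.5    0.   175.6] gap -0.1421521325813318 f [ 0.  -0.1 -0.2] t 24.125
5
[[[0.014, 0.0374, 0.0025], [-0.002, 0.0, 0.0], 0.0], [[0.014, 0.0374, 0.0026], [-0.002, 0.0, 0.0], 0.0], [[0.014, 0.0374, 0.0026], [-0.002, 0.0, 0.0], 0.0], [[0.0141, 0.0374, 0.0027], [-0.002, 0.0, 0.0], 0.0], [[0.0141, 0.0374, 0.0027], [-0.002, 0.0, 0.0], 0.0]]
```

>>> play_rows(
  deltas=[
    [[0.014, 0.036, 0], [-0.002, 0, 0], 0],
    [[0.014, 0.036, 0], [-0.002, 0, 0], 0],
    [[0.014, 0.036, 0], [-0.002, 0, 0], 0],
    [[0.014, 0.036, 0], [-0.002, 0, 0], 0],
    [[0.014, 0.036, 0], [-0.002, 0, 0], 0],
    [[0, 0, 0], [0, 0, 0], 0],
  ],
)

```text
time: 24.88
tool_pos: [437.0, 131.3, 136.8]
tcp_rot: [179.8, -0.1, 175.8]
ft_force: [-0.3, -1.3, -0.3]
finger_gap: 85.3
```

```bash
python3 go.py 45 0 -130 58 110 180 -130 58 54 180
```

```text
now press [-131.7   61.2] 136.76142080142682 rot [179.8  -0.1 175.8] gap 85.33348004713957 f [-0.3 -1.3 -0.3] t 24.875
3
[[[-0.0018, -0.0033, 0.0267], [0.003, -0.002, 0.006], 0.0], [[-0.0, -0.0, 0.028], [-0.0, -0.0, 0.0], 0.0], [[-0.0, -0.0, 0.028], [-0.0, -0.0, 0.0], 0.0]]
```

>>> play_rows(
  deltas=[
    [[-0.002, -0.003, 0.026], [0.003, -0.002, 0.006], 0],
    [[0, 0, 0.028], [0, 0, 0], 0],
    [[0, 0, 0.027], [0, 0, 0], 0],
    [[0, 0, 0], [0, 0, 0], 1],
    [[0, 0, 0], [0, 0, 0], 1],
    [[0, 0, 0], [0, 0, 0], 1],
    [[0, 0, 0], [0, 0, 0], 1],
  ],
  force=50,
)

```text
time: 25.75
tool_pos: [442.5, 129.1, 56.7]
tcp_rot: [180.0, 0.2, 175.7]
ft_force: [-4.8, -20.9, 2.3]
finger_gap: 12.3
```

```bash
python3 go.py 9 1 -130 222 54 180
```

```text
now press [-126.2   59.4] 56.66779966512621 rot [180.    0.2 175.7] gap 12.251704600098872 f [ -4.8 -20.9   2.3] t 25.75
19
[[[0.0002, 0.0086, 0.0001], [0.0, 0.0, 0.0], 1.0], [[0.0002, 0.0086, 0.0001], [0.0, 0.0, 0.0], 1.0], [[0.0002, 0.0086, 0.0001], [0.0, 0.0, 0.0], 1.0], [[0.0002, 0.0086, 0.0001], [0.0, 0.0, 0.0], 1.0], [[0.0002, 0.0086, 0.0001], [0.0, 0.0, 0.0], 1.0], [[0.0002, 0.0086, 0.0001], [0.0, 0.0, 0.0], 1.0], [[0.0002, 0.0086, 0.0001], [0.0, 0.0, 0.0], 1.0], [[0.0002, 0.0086, 0.0001], [0.0, 0.0, 0.0], 1.0]]
[[[0.0002, 0.0086, 0.0001], [0.0, 0.0, 0.0], 1.0], [[0.0002, 0.0086, 0.0001], [0.0, 0.0, 0.0], 1.0], [[0.0002, 0.0086, 0.0001], [0.0, 0.0, 0.0], 1.0], [[0.0002, 0.0086, 0.0001], [0.0, 0.0, 0.0], 1.0], [[0.0002, 0.0086, 0.0001], [0.0, 0.0, 0.0], 1.0], [[0.0002, 0.0086, 0.0001], [0.0, 0.0, 0.0], 1.0], [[0.0002, 0.0086, 0.0001], [0.0, 0.0, 0.0], 1.0], [[0.0002, 0.0086, 0.0001], [0.0, 0.0, 0.0], 1.0]]
[[[0.0002, 0.0086, 0.0001], [0.0, 0.0, 0.0], 1.0], [[0.0002, 0.0086, 0.0001], [0.0, 0.0, 0.0], 1.0], [[0.0002, 0.0086, 0.0001], [0.0, 0.0, 0.0], 1.0]]
```

>>> play_rows(
  deltas=[
    [[0, 0.005, 0], [0, 0, 0], 1],
    [[0, 0.008, 0], [0, 0, 0], 1],
    [[0, 0.01, 0], [0, 0, 0], 1],
    [[0, 0.01, 0], [0, 0, 0], 1],
    [[0, 0.01, 0], [0, 0, 0], 1],
    [[0, 0.01, 0], [0, 0, 0], 1],
    [[0, 0.01, 0], [0, 0, 0], 1],
    [[0, 0.01, 0], [0, 0, 0], 1],
  ],
)

```text
time: 26.75
tool_pos: [447.1, 188.4, 56.8]
tcp_rot: [-178.6, 0.1, 175.4]
ft_force: [-2.7, -12.2, 3.4]
finger_gap: 10.9
```

```bash
python3 go.py 9 1 -130 224 54 180
```

```text
now press [-126.2  118.9] 56.84687670742474 rot [-178.6    0.1  175.4] gap 10.86196793838348 f [ -2.7 -12.2   3.4] t 26.75
12
[[[0.0003, 0.0088, 0.0], [-0.002, 0.0, -0.0], 1.0], [[0.0003, 0.0088, 0.0], [-0.002, 0.0, -0.0], 1.0], [[0.0003, 0.0088, 0.0001], [-0.002, 0.0, -0.0], 1.0], [[0.0003, 0.0088, 0.0001], [-0.002, 0.0, -0.0], 1.0], [[0.0003, 0.0088, 0.0001], [-0.002, 0.0, -0.0], 1.0], [[0.0003, 0.0088, 0.0001], [-0.002, 0.0, -0.0], 1.0], [[0.0003, 0.0088, 0.0001], [-0.002, 0.0, -0.0], 1.0], [[0.0003, 0.0088, 0.0001], [-0.002, 0.0, -0.0], 1.0]]
[[[0.0003, 0.0088, 0.0002], [-0.002, 0.0, -0.0], 1.0], [[0.0003, 0.0088, 0.0002], [-0.002, 0.0, -0.0], 1.0], [[0.0003, 0.0088, 0.0002], [-0.002, 0.0, -0.0], 1.0], [[0.0003, 0.0088, 0.0002], [-0.002, 0.0, -0.0], 1.0]]
```

>>> play_rows(
  deltas=[
    [[0, 0.01, 0], [-0.004, 0, 0], 1],
    [[0, 0.01, 0], [-0.004, 0, 0], 1],
    [[0, 0.01, 0], [-0.004, 0, 0], 1],
    [[0, 0.01, 0], [-0.004, 0, 0], 1],
    [[0, 0.01, 0], [-0.004, 0, 0], 1],
    [[0, 0.01, 0], [-0.004, 0, 0], 1],
    [[0, 0.01, 0], [-0.004, 0, 0], 1],
    [[0, 0.01, 0], [-0.004, 0, 0], 1],
  ],
)

```text
time: 27.75
tool_pos: [452.4, 256.0, 56.8]
tcp_rot: [-179.1, -0.2, 175.2]
ft_force: [-2.9, -13.2, 3.2]
finger_gap: 10.7
```

```bash
python3 go.py 9 1 -130 224 54 180
```

```text
now press [-126.3  186.7] 56.83813067981457 rot [-179.1   -0.2  175.2] gap 10.7134659038851 f [ -2.9 -13.2   3.2] t 27.75
5
[[[0.0008, 0.0075, 0.0004], [-0.003, -0.001, -0.001], 1.0], [[0.0008, 0.0075, 0.0005], [-0.003, -0.001, -0.001], 1.0], [[0.0008, 0.0075, 0.0005], [-0.003, -0.001, -0.001], 1.0], [[0.0008, 0.0075, 0.0005], [-0.003, -0.001, -0.001], 1.0], [[0.0008, 0.0075, 0.0005], [-0.003, -0.001, -0.001], 1.0]]
```

>>> play_rows(
  deltas=[
    [[0, 0.009, 0], [-0.003, 0, 0], 1],
    [[0, 0.008, 0], [-0.003, 0, 0], 1],
    [[0, 0.007, 0], [-0.003, 0, 0], 1],
    [[0, 0.006, 0], [0, 0, 0], 1],
    [[0, 0.005, 0], [0, 0, 0], 1],
    [[0, 0.004, 0], [0, 0, 0], 1],
    [[0, 0.004, 0], [0, 0, 0], 1],
    [[0, 0.004, 0], [0, 0, 0], 1],
  ],
)

```text
time: 28.75
tool_pos: [455.0, 289.6, 56.8]
tcp_rot: [-178.2, -0.5, 175.0]
ft_force: [-3.4, -11.4, 2.9]
finger_gap: 10.8
```

```bash
python3 go.py 9 1 -130 224 54 180
```

```text
now press [-126.3  220.4] 56.83272578682354 rot [-178.2   -0.5  175. ] gap 10.828729177350656 f [ -3.4 -11.4   2.9] t 28.75
1
[[[0.0037, 0.0037, 0.0027], [-0.032, -0.009, -0.008], 1.0]]
```

>>> play_rows(
  deltas=[
    [[0, 0.004, 0], [0, 0, 0], 1],
    [[0, 0.004, 0], [0, 0, 0], 1],
    [[0, 0.004, 0], [0, 0, 0], 1],
    [[0, 0.004, 0], [0, 0, 0], 1],
  ],
)

```text
time: 29.25
tool_pos: [455.2, 293.0, 56.8]
tcp_rot: [-176.9, -0.8, 174.8]
ft_force: [-6.1, -25.3, 11.0]
finger_gap: 11.5
```

>>> play_rows(
  deltas=[
    [[0, 0.004, 0], [0, 0, 0], 1],
    [[0, 0.004, 0], [0, 0, 0], 1],
  ],
)

```text
time: 29.5
tool_pos: [455.2, 292.8, 56.9]
tcp_rot: [-176.1, -1.0, 174.6]
ft_force: [-6.8, -26.0, 10.3]
finger_gap: 11.6
```

```bash
python3 go.py 9 1 -130 224 54 180
```

```text
now press [-126.5  223.6] 56.92916143014481 rot [-176.1   -1.   174.6] gap 11.563369862173099 f [ -6.8 -26.   10.3] t 29.5
1
[[[0.0035, 0.0006, 0.003], [-0.068, -0.017, -0.013], 1.0]]
```

>>> play_rows(
  deltas=[
    [[0, 0, 0], [-0.02, 0, 0], 0],
    [[0, 0, 0], [-0.02, 0, 0], 0],
    [[0, 0, 0], [-0.01, 0, 0], 0],
    [[0, 0, -0.04], [0, 0, 0], 0],
    [[0, 0, -0.045], [0, 0, 0], 0],
    [[0.03, -0.01, -0.03], [0, 0, 0], 0],
    [[0.03, -0.01, -0.03], [0, 0, 0], 0],
    [[0, 0, 0], [0, 0, 0], 0],
  ],
)

```text
time: 30.5
tool_pos: [395.5, 281.3, 210.0]
tcp_rot: [-179.4, -0.8, 174.7]
ft_force: [0.1, -0.3, 0.3]
finger_gap: 85.2
```

```bash
python3 look.py 15 star,100,56,-153,-88,0; python3 - <<'E'
from h import *
from bench import r
s=r.sense();print(s["tool_pos"],s["ft_force"],s["time"])
a=cv2.imread("pics/side15.png")[60:330,190:460];b=cv2.imread("pics/top15.png")[120:320,140:340]
cv2.imwrite("pics/c15.png",np.hstack([cv2.resize(x,(400,400),interpolation=2) for x in(a,b)]))
E
```

```text
star [-154.7  -85.5] -0.062380366430657475 -84.77204895019531
star [-152.7  -87.3] 0.2769590108792883 -67.90325164794922
[395.4 280.6 206.8] [ 0.3 -0.5 -0.6] 30.6
```

```bash
python3 - <<'E'
from h import *
P=np.array([563.5,59.9,-4.55])
def pr(n,x,y,z): c=CAL[n];return cv2.projectPoints(np.r_[toworld(P,[x,y]),float(z)].reshape(1,3),cv2.Rodrigues(c["R"])[0],c["t"],c["mtx"],None)[0].ravel()
# template match of the tab (side view): tray out in pic 14/1 vs now
for k,y in((0,105),(14,57),(15,222.5)):
    g=cv2.cvtColor(cv2.imread(f"pics/side{k}.png"),cv2.COLOR_BGR2GRAY);e=pr("side",-130,y-6,62);u,v=e.astype(int)
    w=g[v-22:v+22,u-22:u+22]<40;yy,xx=np.nonzero(w);print(k,"pred",e,"dark centroid",xx.mean()+u-22,yy.mean()+v-22,w.sum(),"col->press y at z62",topress(P,back("side",[(xx.mean()+u-22,yy.mean()+v-22)],62)[0]))
# tray's white lip front edge column profile, side view, at x=-40 (front of the head)
for n in("top","side"):
    I0,I1=[cv2.imread(f"pics/{n}{k}.png").astype(int) for k in(0,15)]
    for nm,q in dict(cup=(185,-163,50),carton=(-78,-480,60),bottle_a=(-196,-307,70),bottle_b=(-214,113,45)).items():
        u,v=pr(n,*q).astype(int);print(n,nm,np.abs(I0-I1)[v-22:v+22,u-22:u+22].mean())
g=cv2.cvtColor(cv2.imread("pics/side15.png"),cv2.COLOR_BGR2GRAY)
for x in(-30,0,30):
    u,v=pr("side",x,160,40);print(x,"lip/die col",int(u),int(v)-20,g[int(v)-20:int(v)+14,int(u)],"pred rear top edge",pr("side",x,169,50),"lip inner",pr("side",x,168.5,40),"lip bottom",pr("side",x,144.5,35))
E
```

```text
0 pred [278.9 201.7] dark centroid 278.8693181818182 200.88636363636363 176 col->press y at z62 [-130.1  101.8]
14 pred [279.5 216.1] dark centroid 283.08 211.92000000000002 250 col->press y at z62 [-121.4   64.4]
15 pred [277.6 169. ] dark centroid 277.1708542713568 167.53266331658293 199 col->press y at z62 [-131.  222.]
top cup 2.2458677685950414
top carton 2.100378787878788
top bottle_a 1.3644972451790633
top bottle_b 5.622761707988981
side cup 1.7603305785123966
side carton 2.231577134986226
side bottle_a 2.5253099173553717
side bottle_b 13.168904958677686
-30 lip/die col 319 169 [ 86  87  87  89  87  93  94  91  97  95  79  48  32  33  37  48  72  89
  96 102 116 155 192 202 204 182 143 105  97  92 100 121 128 127] pred rear top edge [318.9 183.9] lip inner [318.8 187. ] lip bottom [319.5 195.2]
0 lip/die col 331 168 [ 85  87  89  88  86  88  88  93  98  98  93  77  51  31  32  39  64  86
  96 100 116 155 192 203 205 202 176 140 127 105  89 102 123 128] pred rear top edge [331.  183.4] lip inner [330.9 186.6] lip bottom [331.7 194.7]
30 lip/die col 343 168 [ 85  88  85  87  90  94  92  96  93  91  78  50  31  30  36  51  72  91
  96 101 114 154 188 202 202 188 151 116 106  95  89 105 124 126] pred rear top edge [343.1 183. ] lip inner [343.  186.1] lip bottom [343.8 194.2]
```

```bash
python3 - <<'E'
from h import *
for n,(u,v) in dict(side=(245,207),top=(243,292)).items():
    a,b=[cv2.imread(f"pics/{n}{k}.png") for k in(0,15)]
    m=cv2.matchTemplate(b[v-35:v+35,u-35:u+35],a[v-15:v+15,u-10:u+10],cv2.TM_CCOEFF_NORMED);_,s,_,l=cv2.minMaxLoc(m)
    print(n,s,l[0]-25,l[1]-20)
E
```

```text
side 0.9109066724777222 0 0
top 0.9955980181694031 0 0
```

Bottle B has not moved, and the arm is clear of everything. Handing in.

```bash
python3 -c "
from bench import r
print(r.hand_in())"
```

```text
the job is handed in; nothing more can be done
None
```

I loaded the circle die and handed the job in at about 31 s; the hand-in gives no verdict.

**What I did:**
- I pulled the tray out to its stop against the infeed board.
- I pushed the star die aside to about press (-154, -86) mm.
- I squared the circle die in the lane and pushed it over the lip.
- I slid the tray home by its tab until it met the stop (26 N, no more travel).

**What went wrong on the way:** after the first push, camera fits showed the die's tail still resting on the lip. I pushed again with the fingers closed, and the tail dropped about 10 mm. The die then read level in the pocket, about 3–4 mm off centre towards the lip.

**Last checks:**
- **Tray:** the tab sits at press y ≈ 222 mm in the side view, against 222.5 mm expected at home. That view read the tab up to 3 mm off in earlier pictures.
- **Circle die:** its rear edge under the platen is at the height of a seated die. The press head hides the rest, so I could not recheck that it is centred and level after the slide.
- **Star die:** both cameras show it on the board and unmoved since I set it aside; the fits assume it lies flat.
- **Cup, carton and bottles:** the before/after pictures show no movement. Bottle B differed more in the side view, probably from the arm's shadow. A template match there and in the top view put its shift at 0 pixels.
- **Cameras:** the two disagreed by 2–3 mm throughout.
- **Final picture:** the 12-picture limit was reached, so these last checks are from pixel measurements only.

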